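Lid check and shelving of a batch of sample jars

TASK

Spot-check this batch of jars and put it away: stand any one of the tall jars on the lid gauge's carriage, slide the carriage fully home and press the gauge's foot down onto the lid, holding it there for about a second, then let the foot rise again. Range all the jars, the checked one too, upright on the reagent shelf in two neat rows, tall ones centred along the back strip and short ones centred along the front strip, side by side with clearly less than a jar's width between neighbours; leave the empty carriage pushed fully home and the bottle, carton and beaker where they are.

Things in the scene. Friction and masses are not known exactly. Their poses are not given: they have to be found in the camera images.
- shelf: Low reagent shelf: a grey board 240 mm deep (x) by 340 mm long (y), its top 80 mm above the bench, with a thin steel retaining rail 7 mm thick round all four edges, rail top 26 mm above the board. Two black non-slip strips, each 60 mm wide and 300 mm long, lie flush in the board and run along its length (y). Origin: on the bench under the middle of the shelf; +x of the shelf points to its back (away from the robot), y along the strips, z up.
- front_strip (a point): Middle of the front strip (the one nearer the robot), on the board's surface; axes as the shelf's. The strip runs along y.
- back_strip (a point): Middle of the back strip (the one farther from the robot), on the board's surface; axes as the shelf's. It lies 100 mm behind the front strip, each 50 mm from the shelf's middle line.
- gauge: Lid height gauge, fixed on the bench: a grey base plate 250 x 120 mm, 20 mm thick (from 155 mm in front of the spindle to 95 mm behind it), a steel column 66 mm behind (+x) the spindle and 255 mm high, and a grey head 44 mm wide that reaches 12 mm in front of the spindle, its underside 180 mm and top 215 mm above the bench. Origin: on the bench directly under the spindle; -x is the gauge's front, towards the robot; z up.
- spindle (a joint): Gauge spindle reading in m: 0 with the foot up at rest, growing as the foot is pushed down, at most 0.05. A spring returns it to 0 when let go; about 2 N starts it and about 5 N holds it at 0.041. The foot (steel disc 26 mm across) stands 113 mm above the carriage's top face at 0, so its height above that face is 0.113 minus the reading; on the lid of a tall jar it reads 0.041.
- foot (a point): Middle of the underside of the gauge foot; moves with the spindle.
- button_top (a point): Middle of the top face of the round black press button (34 mm across) on top of the spindle, 280 mm above the bench at rest; pressing it straight down lowers the foot. Moves with the spindle.
- carriage (a joint): How far the gauge's sliding carriage is drawn out towards the gauge's front (-x of the gauge), in m: 0 fully home (its ring exactly under the foot, against a stop), 0.11 fully out (clear of the head, for loading from above). It slides with about 1.5 N of friction and stays where it is left.
- carriage_ring (a point): Middle of the engraved ring (59 mm across) on the carriage's flat aluminium plate (125 mm along the slide, from 75 mm in front of the ring's middle to 50 mm behind it, by 116 mm wide), on its top face, 32 mm above the bench: where a jar is stood. Moves with the carriage.
- carriage_knob (a point): Top of the upright round black knob by which the carriage is slid: 18 mm across, its grip from 44 to 72 mm above the bench, 90 mm in front of the ring, on a 40 mm wide tongue that ends 105 mm in front of it. Moves with the carriage.
- reagent_centre (a point): Bystander: amber bottle, 60 mm across, 125 mm tall; middle.
- carton_centre (a point): Bystander: small cardboard carton, 60 x 110 x 45 mm; middle.
- beaker_centre (a point): Bystander: small open glass beaker, 60 mm across, 70 mm tall; middle.
- tall1_centre (a point): Tall jar: straight round white plastic jar with a grey flat screw lid, 54 mm across and 72 mm tall with lid, about 160 g, rigid; this point is its middle, 36 mm above its underside; z along its axis towards the lid. It starts upright on the bench, on a thin flush grey mat. May be absent.
- tall2_centre (a point): Tall jar: straight round white plastic jar with a grey flat screw lid, 54 mm across and 72 mm tall with lid, about 160 g, rigid; this point is its middle, 36 mm above its underside; z along its axis towards the lid. It starts upright on the bench, on a thin flush grey mat. May be absent.
- tall3_centre (a point): Tall jar: straight round white plastic jar with a grey flat screw lid, 54 mm across and 72 mm tall with lid, about 160 g, rigid; this point is its middle, 36 mm above its underside; z along its axis towards the lid. It starts upright on the bench, on a thin flush grey mat. May be absent.
- short1_centre (a point): Short jar: as the tall jar, 54 mm across but only 46 mm tall with lid, about 110 g; this point is its middle, 23 mm above its underside; z along its axis towards the lid. It starts upright on the bench, on a thin flush grey mat. May be absent.
- short2_centre (a point): Short jar: as the tall jar, 54 mm across but only 46 mm tall with lid, about 110 g; this point is its middle, 23 mm above its underside; z along its axis towards the lid. It starts upright on the bench, on a thin flush grey mat. May be absent.
- short3_centre (a point): Short jar: as the tall jar, 54 mm across but only 46 mm tall with lid, about 110 g; this point is its middle, 23 mm above its underside; z along its axis towards the lid. It starts upright on the bench, on a thin flush grey mat. May be absent.
Things that resemble listed ones, but are neither listed nor needed, are in the scene too. Leave any green or pink look-alike of the part that bears tall2_centre alone.

How it is judged:
On the way:
1. a tall jar stands on the carriage, the carriage is fully home, and the gauge's foot is down on the jar's lid (value of joint carriage below 0.006 m and value of joint spindle between 0.0385 and 0.0435 m and ((horizontal distance between tall1_centre and foot below 0.015 m and angle between tall1_centre's own z axis and vertical below 0.1 rad and z of tall1_centre in the frame of carriage_ring between 0.031 and 0.041 m) or (horizontal distance between tall2_centre and foot below 0.015 m and angle between tall2_centre's own z axis and vertical below 0.1 rad and z of tall2_centre in the frame of carriage_ring between 0.031 and 0.041 m) or (horizontal distance between tall3_centre and foot below 0.015 m and angle between tall3_centre's own z axis and vertical below 0.1 rad and z of tall3_centre in the frame of carriage_ring between 0.031 and 0.041 m))), for 0.4 s.
At the end, for the whole second after the job is handed in: Tall jars upright on the back strip, short jars on the front strip, each within 12 mm of its strip's centre line and 130 mm of its middle lengthwise, and within 102 mm, centre to centre, of another jar of its row; carriage home (under 8 mm), foot up (under 4 mm) (x of tall1_centre in the frame of back_strip between -0.012 and 0.012 m and y of tall1_centre in the frame of back_strip between -0.13 and 0.13 m and z of tall1_centre in the frame of back_strip between 0.031 and 0.041 m and angle between each of tall1_centre, tall2_centre, tall3_centre, short1_centre, short2_centre, short3_centre's own z axis and vertical below 0.1 rad and (horizontal distance between tall1_centre and tall2_centre below 0.102 m or horizontal distance between tall1_centre and tall3_centre below 0.102 m) and x of tall2_centre in the frame of back_strip between -0.012 and 0.012 m and y of tall2_centre in the frame of back_strip between -0.13 and 0.13 m and z of tall2_centre in the frame of back_strip between 0.031 and 0.041 m and (horizontal distance between tall2_centre and tall1_centre below 0.102 m or horizontal distance between tall2_centre and tall3_centre below 0.102 m) and x of tall3_centre in the frame of back_strip between -0.012 and 0.012 m and y of tall3_centre in the frame of back_strip between -0.13 and 0.13 m and z of tall3_centre in the frame of back_strip between 0.031 and 0.041 m and (horizontal distance between tall3_centre and tall1_centre below 0.102 m or horizontal distance between tall3_centre and tall2_centre below 0.102 m) and x of short1_centre in the frame of front_strip between -0.012 and 0.012 m and y of short1_centre in the frame of front_strip between -0.13 and 0.13 m and z of short1_centre in the frame of front_strip between 0.018 and 0.028 m and (horizontal distance between short1_centre and short2_centre below 0.102 m or horizontal distance between short1_centre and short3_centre below 0.102 m) and x of short2_centre in the frame of front_strip between -0.012 and 0.012 m and y of short2_centre in the frame of front_strip between -0.13 and 0.13 m and z of short2_centre in the frame of front_strip between 0.018 and 0.028 m and (horizontal distance between short2_centre and short1_centre below 0.102 m or horizontal distance between short2_centre and short3_centre below 0.102 m) and x of short3_centre in the frame of front_strip between -0.012 and 0.012 m and y of short3_centre in the frame of front_strip between -0.13 and 0.13 m and z of short3_centre in the frame of front_strip between 0.018 and 0.028 m and (horizontal distance between short3_centre and short1_centre below 0.102 m or horizontal distance between short3_centre and short2_centre below 0.102 m) and value of joint carriage below 0.008 m and value of joint spindle below 0.004 m); the robot touches nothing.
It fails at once if the reagent is moved more than 30 mm (distance of reagent_centre from where it was at the start of the episode above 0.03 m).
It fails at once if the carton is moved more than 30 mm (distance of carton_centre from where it was at the start of the episode above 0.03 m).
It fails at once if the beaker is moved more than 30 mm (distance of beaker_centre from where it was at the start of the episode above 0.03 m).
Of tall1, tall2, tall3 only 2 to 3 are there at a start; the rules pass over those that are not, and their reading is None.
Of short1, short2, short3 only 2 to 3 are there at a start; the rules pass over those that are not, and their reading is None.
At some moment in a run one of tall1, tall2, tall3, short1, short2, short3 may be knocked a few centimetres aside while the robot is not near it.
It also fails if it takes over 210 s, if anything falls off the work surface, if the arm or the gripper's body presses on something with over 40 N, if the wrist force passes 120 N, or if a joint passes its speed limit or range.

ROBOT

A 6-joint arm with a two-finger parallel gripper is mounted at the origin on the work surface. World frame = base frame: x ahead of the robot, y to its left, z up, the work surface at z = 0. Lengths are in m, angles in rad, forces in N, time in s.
With the tool pointing down it reaches from about 0.3 to 0.875 m from the base axis. Payload 6.4 kg.
Tool frame: the origin (TCP) lies on the centre line of the jaws, within the pads' length; the fingertips stand 11 mm ahead of it and the grasp point (between the pads) lies 8 mm behind it; x points along the fingers, y is the direction in which the jaws open and shut, and the axes are right-handed (so a half turn about x gives the same grasp; the last joint's range is limited). The gripper opens to 85 mm and grips with 20 to 120 N. Pads are 22 mm wide; open, the fingers measure 114 mm over their backs; the gripper's body (76 mm by 85 mm) begins 54 mm behind the grasp point. The pads swing forward as they close: fully open they stand 13 mm farther back than shut.
Start: joints at [0.978, 0.181, 1.607, -0, 1.354, -0.206], TCP at [0.217, 0.533, 0.242] pointing down, gripper open.
Joint ranges: [-2.99, 2.99], [-0.89, 2.07], [0.3, 2.58], [-1.14, 4.28], [0, 2.63], [-3.12, 3.12]. Speed limits (rad/s): [2.57, 2.57, 3.01, 3.14, 3.14, 3.14].

INTERFACE

Orientations are given as a unit quaternion [w, x, y, z].
In Python, from bench import ctrl, camera, hand_in gives the robot as it stands. The module is installed in compiled form; this text tells all that it offers.
- The arm moves only by the tool drive_tool, never from a script. Its argument "increments" is a list of rows, each a list of 7 numbers: the shift along the tool's x, y, z in m, then the turn, a rotation vector about the tool's x, y, z in degrees, then the gripper's target within -1 to 1 (fully open at 1, half-way at 0, shut at -1). In form: [[dx, dy, dz, rx, ry, rz, claw], ...]. A call has 1 to 10 rows; each row shifts and turns the commanded pose from where the row before left it, along the tool's axes as they then stand; what a row does not reach is not made up. A row lasts 1/8 s, in which the tool goes at most 62.5 mm and 10.7 degrees, less where a joint would pass 70% of its speed; a pose out of reach is approached as far as the arm can. A call is refused whole if a number of a shift passes 0.0625 or a number of a turn 10.7, either way. A call with a gripper value outside its range is refused whole. The fingers move at their own pace and stop on an object; the grip force is fixed at half the most. Time passes only in rows, so rows that do not move let the fingers close. It gives the time, the measured TCP pose, the force and the opening at its end, in the units of the state.
- ctrl.get_obs(): the state, without advancing time (a new reading comes with each control period).
- camera(name): name is "scene" or "top" or "wrist"; returns a dict with "img" (420x560x3 uint8, red, green, blue), "depth" (420x560 float32, m along the optical axis (not along the pixel's ray), 0 where there is no reading), "fx", "fy", "cx", "cy" (pixels), "k1" (the pictures are not rectified: a ray, as slopes to the right and down, at radius r is drawn at 1 + k1 r^2 times it, then the intrinsics apply), "world_from_camera" (4x4, takes a point from camera to world coordinates); the wrist camera has in their place "hand_eye" (4x4, takes a point from camera to tool coordinates, whose origin is the TCP and whose axes are the tool frame's). Camera axes: x right, y down, z forward; pixel columns grow to the right and rows downward; lengths in m; the calibration is good to about 2 mm. A picture is of the moment at which its call begins: read the wrist's pose just before it.
- hand_in(): hands the job in, once; it reports no verdict.
The state is a dict: "time_s": time; "q": joint angles; "dq": joint speeds; "joint_efforts": joint torques, N m; "eef_pos": TCP position; "eef_rot": TCP orientation; "wrist_force": force on the tool from outside, world axes, zero at the start; "torque": the same for the moment, N m; "opening": opening from 0.0 (shut) to 1.0 (fully open).
Only numpy, scipy, OpenCV 4.12 (cv2) and the standard library are available. Lean on these libraries where they do the work, as an engineer would, in place of code of your own. Each camera call takes 0.05 s, during which the arm holds its last target.

## Working session

There is one attempt and no reset: what is moved stays moved. The work goes in short steps, Python scripts to look and compute and a tool call to move; the robot and the scene stay as the last step left them, time stands still between calls to the robot, and variables do not carry over. Pictures are saved under pics/ and viewed, and the job is handed in when it is done.

Besides the shell and the picture viewer there is one more tool, called after ">>>" by a JSON object that holds its "method" and its "body". drive_tool: Moves the arm, as the interface text tells. Its arguments: {"type":"object","properties":{"increments":{"type":"array","items":{"type":"array","items":{"type":"number"}}}},"required":["increments"]}

```bash
ls; mkdir -p pics; cat > h.py <<'E'
import numpy as np, cv2
from bench import ctrl, camera
def snap(n,f):
    o=ctrl.get_obs(); c=camera(n); c['obs']=o
    cv2.imwrite('pics/'+f+'.png',cv2.cvtColor(c['img'],cv2.COLOR_RGB2BGR)); np.savez('pics/'+f+'.npz',**{k:v for k,v in c.items() if k!='obs'}, pos=o['eef_pos'],rot=o['eef_rot'])
    return c
E
python3 - <<'E'
from h import *
o=ctrl.get_obs(); print({k:np.round(v,3) for k,v in o.items()})
for n in ['scene','top','wrist']:
    c=snap(n,n+'0'); print(n,c['fx'],c['fy'],c['cx'],c['cy'],c['k1']); print(np.round(c.get('world_from_camera',c.get('hand_eye')),4))
E
```

```text
pics
{'time_s': np.float64(0.0), 'q': array([ 0.978,  0.182,  1.608,  0.   ,  1.354, -0.206]), 'dq': array([ 0.   ,  0.002,  0.001, -0.001,  0.002, -0.002]), 'joint_efforts': array([ 1.0000e-03, -4.4488e+01, -3.5133e+01, -0.0000e+00,  9.0000e-03,
        0.0000e+00]), 'eef_pos': array([0.217, 0.532, 0.241]), 'eef_rot': array([ 0.694,  0.135,  0.694, -0.136]), 'wrist_force': array([ 0.09 ,  0.357, -0.535]), 'torque': array([ 0.009,  0.009, -0.024]), 'opening': np.float64(1.001)}
scene 397.0215936208519 397.0215936208519 272.48519781612356 207.11118078284292 -0.10520058723380787
[[ 0.6547  0.6328 -0.4135  0.9523]
 [ 0.7559 -0.5424  0.3667 -0.4239]
 [ 0.0078 -0.5526 -0.8334  1.0573]
 [ 0.      0.      0.      1.    ]]
top 385.2634747295034 385.2634747295034 275.2670364692585 207.68761284240284 -0.03282285420797714
[[ 0.0012 -0.9957  0.0928  0.4106]
 [-0.9994 -0.0045 -0.0357 -0.0147]
 [ 0.036  -0.0927 -0.995   1.1893]
 [ 0.      0.      0.      1.    ]]
wrist 311.85383037200296 311.85383037200296 282.008256602148 211.91529476320432 -0.02184181298381816
[[-8.000e-04 -2.846e-01  9.586e-01 -1.321e-01]
 [ 1.000e+00 -1.000e-04  8.000e-04 -2.000e-04]
 [-1.000e-04  9.586e-01  2.846e-01 -7.230e-02]
 [ 0.000e+00  0.000e+00  0.000e+00  1.000e+00]]
```

View pics/top0.png

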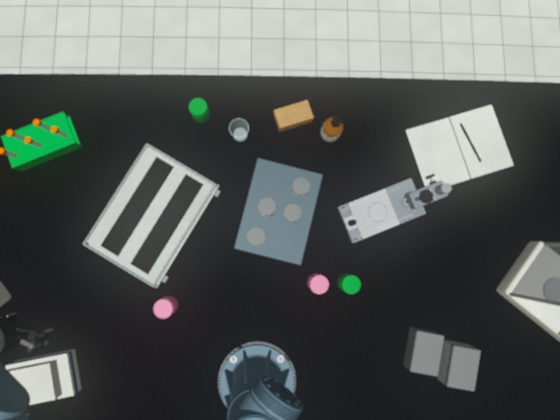

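View pics/scene0.png

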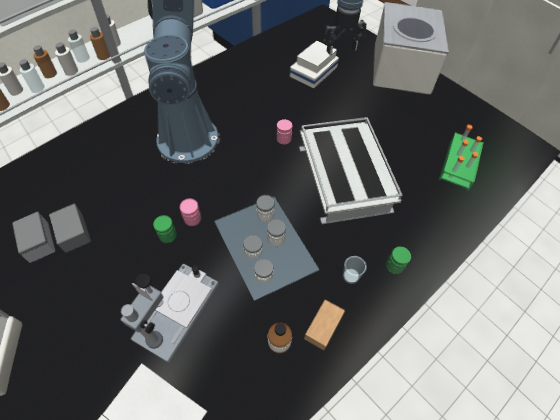

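View pics/wrist0.png

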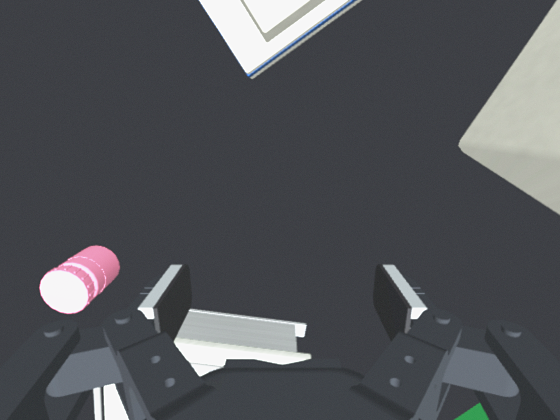

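The top view shows the mat with four grey lids near (301,186), (267,206), (292,212) and (256,236). The shelf is at (152,215), with two black strips. The gauge runs from the knob at (350,222) to the head at (440,188). The pink and green jars, all off the mat, are look-alikes. Next I'll measure in two views.

```bash
cat >> h.py <<'E'
from scipy.spatial.transform import Rotation as R
def load(f): return dict(np.load('pics/'+f+'.npz'))
def wfc(c):
    if 'world_from_camera' in c: return c['world_from_camera']
    q=np.array(c['rot']); T=np.eye(4); T[:3,:3]=R.from_quat(q[[1,2,3,0]]).as_matrix(); T[:3,3]=c['pos']; return T@c['hand_eye']
def rays(c,uv):
    uv=np.atleast_2d(np.asarray(uv,float)); p=(uv-[c['cx'],c['cy']])/[c['fx'],c['fy']]
    s=p.copy()
    for _ in range(20): s=p/(1+c['k1']*(s**2).sum(1,keepdims=True))
    T=wfc(c); d=np.c_[s,np.ones(len(s))]@T[:3,:3].T
    return T[:3,3],d
def plane(c,uv,z):
    o,d=rays(c,uv); return o+d*((z-o[2])/d[:,2])[:,None]
def proj(c,P):
    T=wfc(c); p=(np.atleast_2d(P)-T[:3,3])@T[:3,:3]; s=p[:,:2]/p[:,2:]
    s=s*(1+c['k1']*(s**2).sum(1,keepdims=True)); return s*[c['fx'],c['fy']]+[c['cx'],c['cy']]
def tri(ca,ua,cb,ub):
    o1,d1=rays(ca,ua); o2,d2=rays(cb,ub); d1=d1[0]/np.linalg.norm(d1);d2=d2[0]/np.linalg.norm(d2)
    t=np.linalg.lstsq(np.c_[d1,-d2],o2-o1,rcond=None)[0]; a=o1+t[0]*d1;b=o2+t[1]*d2
    return (a+b)/2,np.linalg.norm(a-b)
def crop(f,x0,y0,x1,y1,k,out):
    im=cv2.imread('pics/'+f+'.png')[y0:y1,x0:x1]; cv2.imwrite('pics/'+out+'.png',cv2.resize(im,None,fx=k,fy=k,interpolation=cv2.INTER_CUBIC))
E
python3 - <<'E'
from h import *
crop('top0',225,150,335,270,5,'t_j'); crop('scene0',205,180,325,300,5,'s_j'); crop('scene0',110,255,225,360,5,'s_g'); crop('top0',330,165,460,250,5,'t_g')
E
```

```text
(no output)
```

View pics/t_j.png

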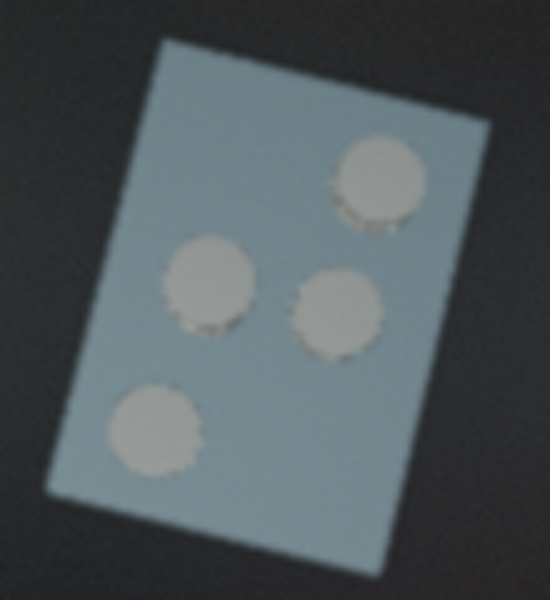

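View pics/s_j.png

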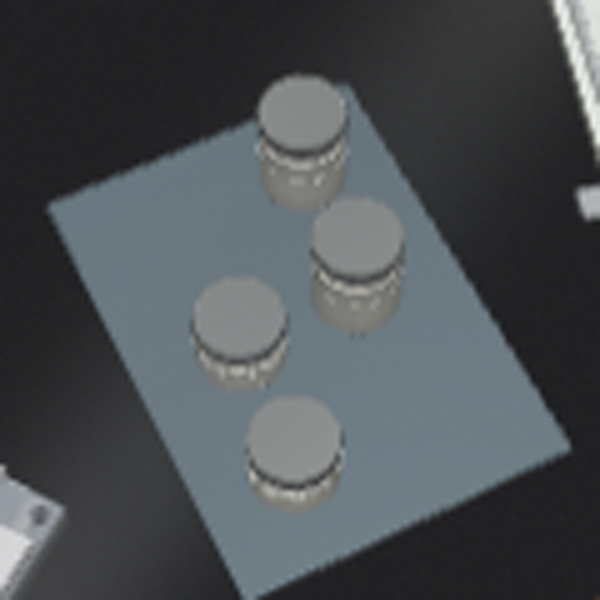

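View pics/s_g.png

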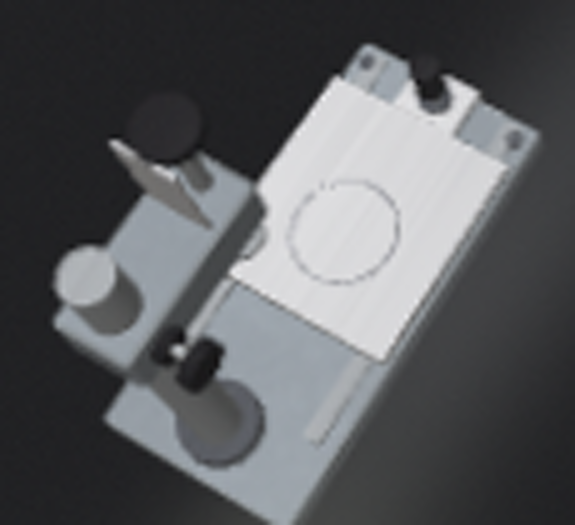

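View pics/t_g.png

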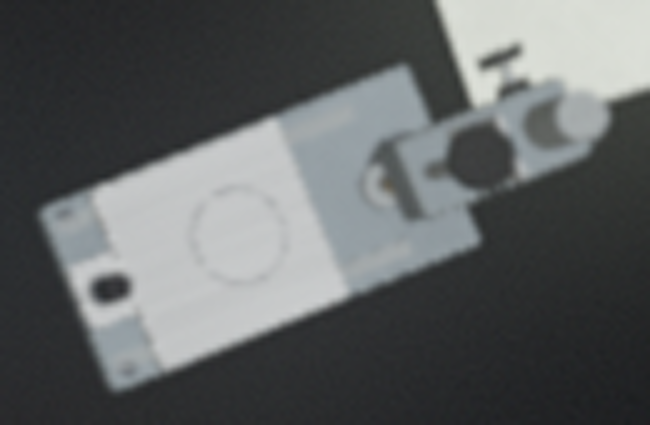

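In the scene crop, the two jars nearer the robot (scene (265,202) and (276,228)) are tall and the lower two are short. The carriage is drawn out, its ring is in clear view, and its knob is at crop (430,90). Next step: triangulate.

```bash
python3 - <<'E'
from h import *
t=load('top0');s=load('scene0')
def lids(f,box):
    im=cv2.imread('pics/'+f+'.png'); x0,y0,x1,y1=box
    im=im[y0:y1,x0:x1]; im=cv2.resize(im,None,fx=4,fy=4,interpolation=cv2.INTER_CUBIC).astype(int)
    b=im[...,0]-im[...,2]; m=((abs(b)<9)&(im.sum(2)>270)).astype(np.uint8)
    return im,m
im,m=lids('top0',(225,150,335,270))
m=cv2.morphologyEx(m,cv2.MORPH_OPEN,np.ones((9,9)))
cs,_=cv2.findContours(m,0,2)
for c in cs:
    if cv2.contourArea(c)>1500:
        (e,ax,an)=cv2.fitEllipse(c); print('top',np.array(e)/4+[225-.375,150-.375],np.array(ax)/4)
for f,box in [('scene0',(205,180,325,300))]:
    im,m=lids(f,box); print(im[460//5*4,300//5*4],im[115*4//5,300*4//5],im[180*4//5,300*4//5])
    cv2.imwrite('pics/m.png',m*255)
    d=cv2.distanceTransform(m,2,5); print(d.max())
E
```

```text
top [255.55994415 235.75954437] [17.56299782 17.59596825]
top [291.80810547 212.41533661] [16.99444199 17.99048805]
top [266.27347565 206.73989868] [17.35512543 19.23566246]
top [299.99726868 186.64429474] [16.83212852 19.07095528]
[144 144 142] [137 137 134] [139 145 145]
37.950394
```

View pics/m.png

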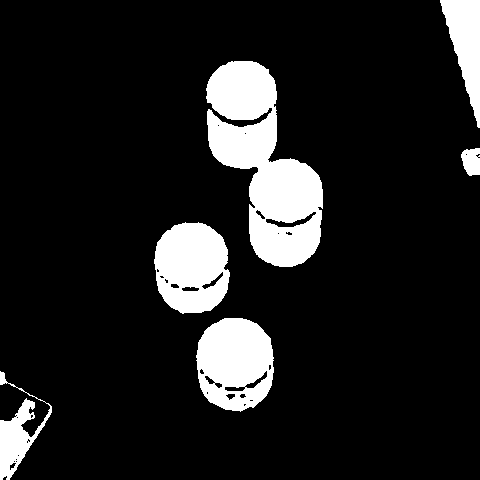

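```bash
python3 - <<'E'
from h import *
t=load('top0');s=load('scene0')
S=[(302,113),(357,238),(240,319),(295,440)];Tp=[(154,431),(210,281),(338,311),(381,181)]
for a,b in zip(S,Tp):
    ub=np.array([225,150])+np.array(b)/5-.4; ua=np.array([205,180])+np.array(a)/5-.4
    P,e=tri(t,ub,s,ua); h=.072 if P[2]>.06 else .046
    print(np.round(P,4),round(e,4),'top plane',np.round(plane(t,ub,h),4),'scene',np.round(plane(s,ua,h),4),'depths',t['depth'][tuple(np.round(ub[::-1]).astype(int))])
# ring
def g(a,f0): return np.array(f0)+np.array(a)/5-.4
for n,a,b in [('ring',(239,235),(345,232)),('button',(482,156),(165,125)),('knob',(112,288),(428,72)),('coltop',(582,117),(87,275))]:
    P,e=tri(t,g(a,(330,165)),s,g(b,(110,255))); print(n,np.round(P,4),round(e,4))
print('ring z.032',plane(t,g((239,235),(330,165)),.032),plane(s,g((345,232),(110,255)),.032))
# plate corners front(93,188)?(162,373) back (278,117),(350,297)
print('plate',np.round(plane(t,[g(a,(330,165)) for a in [(93,188),(162,373),(278,117),(350,297)]],.032),4))
print('base',np.round(plane(t,[g(a,(330,165)) for a in [(38,210),(113,392),(407,63),(482,243)]],.02),4))
crop('top0',75,135,230,295,4,'t_s'); crop('scene0',295,110,410,230,5,'s_s')
E
```

```text
[0.4338 0.0037 0.0704] 0.0027 top plane [[0.433  0.0026 0.072 ]] scene [[0.4354 0.0041 0.072 ]] depths 1.1129398
[ 0.5211 -0.0285  0.0704] 0.0024 top plane [[ 0.5202 -0.0295  0.072 ]] scene [[ 0.5225 -0.0282  0.072 ]] depths 1.1213703
[ 0.5062 -0.1052  0.0438] 0.003 top plane [[ 0.5052 -0.1063  0.046 ]] scene [[ 0.5081 -0.1047  0.046 ]] depths 1.1484802
[ 0.5852 -0.131   0.0442] 0.004 top plane [[ 0.5837 -0.1324  0.046 ]] scene [[ 0.5871 -0.1299  0.046 ]] depths 1.1559362
ring [ 0.5086 -0.366   0.0345] 0.0031
button [ 0.5264 -0.4122  0.2803] 0.0017
knob [ 0.4743 -0.2808  0.0632] 0.0023
coltop [ 0.5499 -0.4741  0.256 ] 0.0035
ring z.032 [[ 0.50797364 -0.36812748  0.032     ]] [[ 0.50857465 -0.36464235  0.032     ]]
plate [[ 0.5364 -0.2786  0.032 ]
 [ 0.424  -0.3189  0.032 ]
 [ 0.5809 -0.3942  0.032 ]
 [ 0.4703 -0.4361  0.032 ]]
base [[ 0.5239 -0.2469  0.02  ]
 [ 0.4125 -0.2916  0.02  ]
 [ 0.6173 -0.4811  0.02  ]
 [ 0.5046 -0.5251  0.02  ]]
```

View pics/t_s.png

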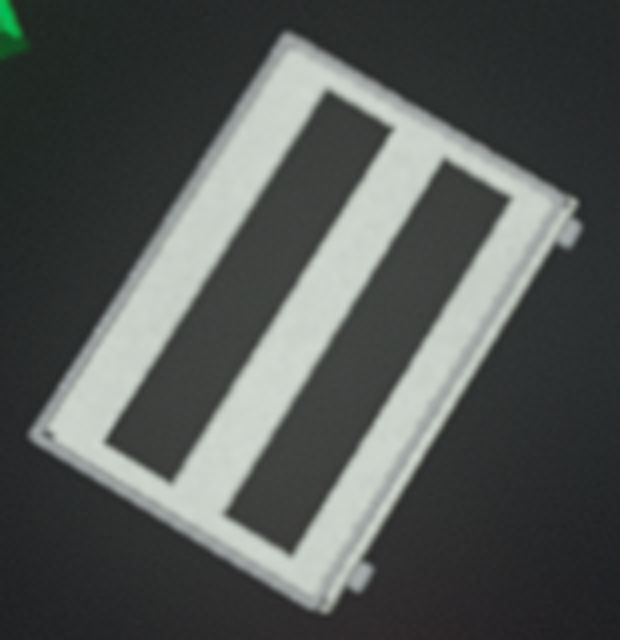

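View pics/s_s.png

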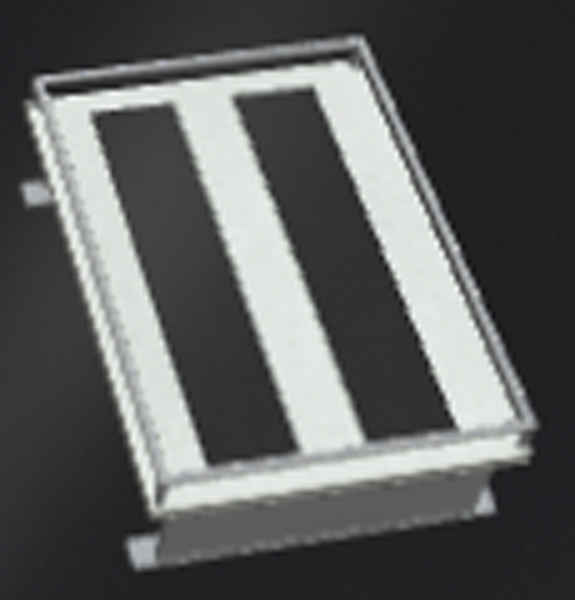

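```bash
cat >> h.py <<'E'
def st():
    o=ctrl.get_obs(); M=R.from_quat(np.array(o['eef_rot'])[[1,2,3,0]]).as_matrix()
    return o,M,np.degrees(np.arctan2(M[1,1],M[0,1]))
def go(p,yaw=None):
    "deltas: first rotation deg about tool x, then shift in the tool frame after rotation"
    o,M,y=st(); p=np.array(p,float)
    print('t',round(float(o['time_s']),2),'pos',np.round(o['eef_pos'],4),'yaw',round(y,2),'tilt',np.round(np.degrees(M[:2,0]),2),'F',np.round(o['wrist_force'],1),'open',round(float(o['opening']),3),'q1,q6',np.round(o['q'][[0,5]],2))
    r=0
    if yaw is not None: r=-((yaw-y+90)%180-90)
    a=np.radians(y-r); d=p-o['eef_pos']
    print('  rot x',round(r,2),'then shift [x,y,z]',np.round([-d[2],d[0]*np.cos(a)+d[1]*np.sin(a),d[0]*np.sin(a)-d[1]*np.cos(a)],4))
E
python3 - <<'E'
from h import *
t=load('top0');s=load('scene0')
g=lambda l,f0,k:np.array(f0)+np.array(l)/k-.4
L=g([(326,90),(395,130),(172,484),(105,440)],(75,135),4); Rr=g([(443,158),(512,198),(293,555),(225,515)],(75,135),4)
# scene crop: left strip/right strip
SL=g([(93,113),(177,103),(300,450),(203,467)],(295,110),5); SR=g([(234,97),(317,88),(455,430),(363,443)],(295,110),5)
for n,u,c in [('topL',L,t),('topR',Rr,t),('scL',SL,s),('scR',SR,s)]:
    P=plane(c,u,.08); m=P.mean(0); l=(P[2]+P[3]-P[0]-P[1])/2; w=(P[1]-P[0]+P[2]-P[3])/2
    print(n,np.round(m,4),'len',np.linalg.norm(l).round(4),'w',np.linalg.norm(w).round(4),'dir',np.degrees(np.arctan2(l[1],l[0])).round(2),'dist',np.hypot(*m[:2]).round(3))
# height check by triangulating corners: top corners vs scene corners
for a in [(326,90),(395,130),(172,484),(105,440)]:
    ua=g([a],(75,135),4); print(proj(s,plane(t,ua,.08)))
print(SL,SR)
go([.43,.003,.2],90)
E
```

```text
topL [0.5183 0.3421 0.08  ] len 0.2956 w 0.0581 dir 149.48 dist 0.621
topR [0.4681 0.2558 0.08  ] len 0.2964 w 0.0572 dir 149.83 dist 0.533
scL [0.4674 0.2607 0.08  ] len 0.2935 w 0.0602 dir -31.14 dist 0.535
scR [0.5192 0.3459 0.08  ] len 0.2932 w 0.0594 dir -31.16 dist 0.624
[[385.06548002 196.17128022]]
[[366.94110669 199.08551169]]
[[340.15611979 129.04177158]]
[[356.2880659  127.50110996]]
[[313.2 132.2]
 [330.  130.2]
 [354.6 199.6]
 [335.2 203. ]] [[341.4 129. ]
 [358.  127.2]
 [385.6 195.6]
 [367.2 198.2]]
t 0.15 pos [0.2167 0.5322 0.2416] yaw 67.84 tilt [-0.04 -0.07] F [ 0.9 -0.2  1.4] open 0.999 q1,q6 [ 0.98 -0.21]
  rot x -22.16 then shift [x,y,z] [ 0.0416 -0.5292  0.2133]
```

>>> {"method": "drive_tool", "body": {"increments": [[0,0,0,9.24,0,0,1],[0,0,0,9.24,0,0,1],[0,0,0,9.24,0,0,1],[0,0,0,9.24,0,0,1],[0,0,0,9.24,0,0,1],[0,0,0,0,0,0,1]]}}

```text
time_s: 0.9
eef_pos: [0.2168, 0.5324, 0.242]
eef_rot: [0.585, 0.397, 0.585, -0.397]
wrist_force: [-0.3, -0.1, 0.5]
opening: 0.998
```

```bash
python3 -c "
from h import *
go([.475,-.282,.18],21.6)"
```

```text
t 0.9 pos [0.2168 0.5324 0.242 ] yaw 21.72 tilt [-0.02 -0.03] F [-0.3 -0.1  0.5] open 0.998 q1,q6 [0.98 0.6 ]
  rot x 0.12 then shift [x,y,z] [ 0.062  -0.0597  0.8522]
```

>>> {"method": "drive_tool", "body": {"increments": [[0,-0.0035,0.03,0,0,0,1],[0,-0.0035,0.05,0,0,0,1],[0,-0.0035,0.05,0,0,0,1],[0,-0.0035,0.05,0,0,0,1],[0,-0.0035,0.05,0,0,0,1],[0,-0.0035,0.05,0,0,0,1],[0,-0.0035,0.05,0,0,0,1],[0,-0.0035,0.05,0,0,0,1],[0,-0.0035,0.05,0,0,0,1]]}}

```text
time_s: 2.02
eef_pos: [0.3464, 0.1197, 0.2425]
eef_rot: [0.586, 0.396, 0.586, -0.396]
wrist_force: [0.8, 0.6, -0.1]
opening: 1.002
```

>>> {"method": "drive_tool", "body": {"increments": [[0,-0.0035,0.05,0,0,0,1],[0,-0.0035,0.05,0,0,0,0.5],[0,-0.0035,0.05,0,0,0,0.2],[0,-0.0035,0.05,0,0,0,0],[0,-0.0035,0.05,0,0,0,0],[0,-0.0035,0.05,0,0,0,0],[0.01,-0.0035,0.05,0,0,0,0],[0.02,-0.0035,0.05,0,0,0,0],[0.02,0,0.022,0,0,0,0],[0,0,0,0,0,0,0]]}}

```text
time_s: 3.28
eef_pos: [0.4748, -0.2819, 0.1901]
eef_rot: [0.584, 0.397, 0.587, -0.397]
wrist_force: [-0.3, -0.4, 0.3]
opening: 0.5
```

```bash
python3 -c "
from h import *
go([.475,-.282,.052],21.6); snap('wrist','w1'); snap('top','t1'); snap('scene','s1')"
```

```text
t 3.27 pos [ 0.4748 -0.2819  0.1901] yaw 21.7 tilt [-0.18  0.16] F [-0.3 -0.4  0.3] open 0.5 q1,q6 [-0.75 -1.13]
  rot x 0.1 then shift [x,y,z] [1.381e-01 1.000e-04 2.000e-04]
```

View pics/w1.png

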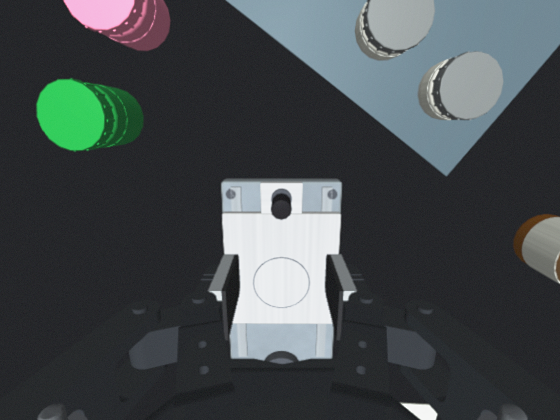

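The wrist view shows the carriage between the fingers, the knob top at about (281,207) and the ring centre at (281,282). I'll check both against the estimate.

```bash
python3 - <<'E'
from h import *
w=load('w1')
print('knob',plane(w,[(281,208)],.072),'ring',plane(w,[(281,282)],.032))
print('base front corners',plane(w,[(222,181),(341,181)],.02))
E
```

```text
knob [[ 0.47320397 -0.28045657  0.072     ]] ring [[ 0.50662676 -0.36509912  0.032     ]]
base front corners [[ 0.41428133 -0.28986875  0.02      ]
 [ 0.52294279 -0.24657504  0.02      ]]
```

>>> {"method": "drive_tool", "body": {"increments": [[0.03,0,0,0,0,0,0],[0.03,0,0,0,0,0,0],[0.03,0,0,0,0,0,0],[0.03,0,0,0,0,0,0],[0.018,0,0,0,0,0,0],[0,0,0,0,0,0,-1],[0,0,0,0,0,0,-1],[0,0,0,0,0,0,-1],[0,0,0,0,0,0,-1],[0,0,0,0,0,0,-1]]}}

```text
time_s: 4.68
eef_pos: [0.4736, -0.2818, 0.0548]
eef_rot: [0.584, 0.396, 0.586, -0.398]
wrist_force: [-10.5, -3.1, -2.8]
opening: 0.186
```

>>> {"method": "drive_tool", "body": {"increments": [[0,0,-0.005,0,0,0,-1],[0,0,-0.01,0,0,0,-1],[0,0,-0.015,0,0,0,-1],[0,0,-0.015,0,0,0,-1],[0,0,-0.01,0,0,0,-1],[0,0,-0.006,0,0,0,-1],[0,0,0,0,0,0,-1],[0,0,0,0,0,0,-1]]}}

```text
time_s: 5.68
eef_pos: [0.4516, -0.2263, 0.0548]
eef_rot: [0.585, 0.395, 0.586, -0.398]
wrist_force: [-8.8, -9.1, -6.3]
opening: 0.187
```

>>> {"method": "drive_tool", "body": {"increments": [[0,0,0,0,0,0,0.3],[0,0,0,0,0,0,0.3],[0,0,0,0,0,0,0.3],[-0.03,0,0,0,0,0,0.3],[-0.05,0,0,0,0,0,0.6],[-0.05,0,0,0,0,0,1],[-0.05,0,0,0,0,0,1],[0,0,0,0,0,0,1]]}}

```text
time_s: 6.68
eef_pos: [0.4557, -0.2262, 0.2396]
eef_rot: [0.589, 0.397, 0.582, -0.397]
wrist_force: [-0.3, -0.2, 0.7]
opening: 0.997
```

```bash
python3 - <<'E'
from h import *
c=snap('scene','s2'); snap('wrist','w2'); t=snap('top','t2')
w=load('w2'); crop('scene0',0,0,1,1,1,'x')
go([.434,.003,.2],115)
E
```

```text
t 6.83 pos [ 0.453  -0.2242  0.2336] yaw 21.66 tilt [-0.04  0.04] F [ 0.  -0.5 -0.3] open 1.001 q1,q6 [-0.69 -1.07]
  rot x 86.66 then shift [x,y,z] [ 0.0336 -0.2139 -0.0788]
```

View pics/w2.png

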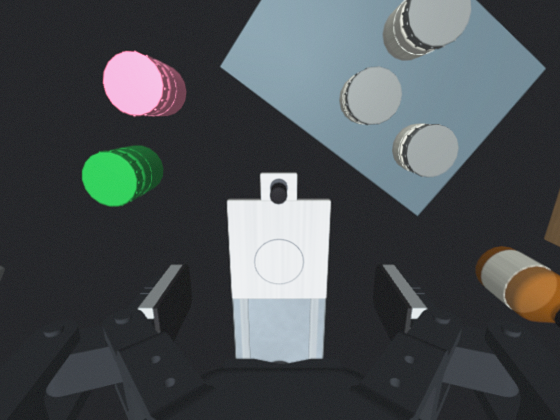

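View pics/s2.png

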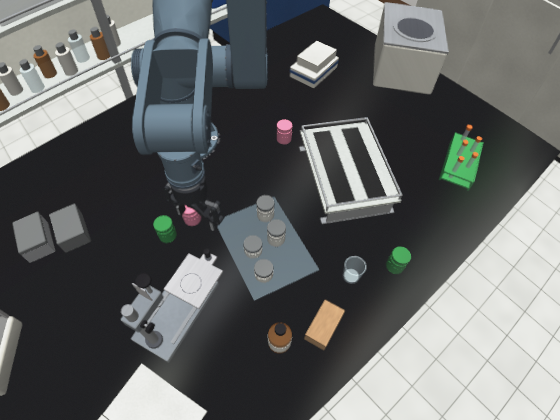

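>>> {"method": "drive_tool", "body": {"increments": [[0,0,0,-9.66,0,0,1],[0,0,0,-9.66,0,0,1],[0,0,0,-9.66,0,0,1],[0,0,0,-9.66,0,0,1],[0,0,0,-9.66,0,0,1],[0,0,0,0,0,0,1]]}}

```text
time_s: 7.58
eef_pos: [0.4525, -0.224, 0.2325]
eef_rot: [0.695, 0.124, 0.697, -0.123]
wrist_force: [0.4, 0.6, 0.1]
opening: 1.0
```

```bash
python3 - <<'E'
from h import *
w=load('w2'); print('ring',plane(w,[(279,262)],.032),'knob',plane(w,[(279,194)],.072))
go([.434,.003,.2],70)
E
```

```text
ring [[ 0.48530111 -0.31058138  0.032     ]] knob [[ 0.45166825 -0.22461465  0.072     ]]
t 7.58 pos [ 0.4525 -0.224   0.2325] yaw 69.86 tilt [-0.15  0.12] F [0.4 0.6 0.1] open 1.0 q1,q6 [-0.7  -1.91]
  rot x -0.14 then shift [x,y,z] [ 0.0325  0.207  -0.0951]
```

Ring now measures (0.4853, -0.3106), against my prediction of (0.4855, -0.3102), so the carriage is fully out. Moving above the first tall jar.

>>> {"method": "drive_tool", "body": {"increments": [[0,0.03,-0.015,0,0,0,1],[0,0.04,-0.02,0,0,0,1],[0,0.04,-0.02,0,0,0,1],[0,0.04,-0.02,0,0,0,1],[0.0125,0.037,-0.015,0,0,0,1],[0.02,0.02,-0.005,0,0,0,1],[0,0,0,0,0,0,1]]}}

```text
time_s: 8.45
eef_pos: [0.4333, 0.0039, 0.1997]
eef_rot: [0.695, 0.123, 0.698, -0.123]
wrist_force: [1.1, -0.9, -0.2]
opening: 0.999
```

```bash
python3 - <<'E'
from h import *
go([.434,.003,.042],70); snap('wrist','w3'); snap('top','t3')
E
```

```text
t 8.45 pos [0.4333 0.0039 0.1997] yaw 69.92 tilt [-0.26  0.07] F [ 1.1 -0.9 -0.2] open 0.999 q1,q6 [-0.27 -1.49]
  rot x -0.08 then shift [x,y,z] [ 0.1577 -0.0006  0.0009]
```

View pics/w3.png

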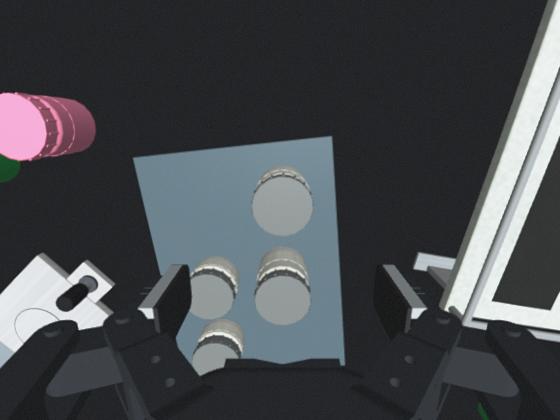

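The wrist view shows four lids: (282,206), (282,298), (212,294) and (217,355). The one at (282,206) should be tall jar T1, which I check by ray.

```bash
python3 - <<'E'
from h import *
w=load('w3'); print(np.round(plane(w,[(282,206),(282,299)],.072),4),np.round(plane(w,[(212,296)],.046),4))
t=load('top0'); print(tri(w,(282,206),t,(255.4,235.8)))
crop('w3',170,130,370,380,3,'w3c')
E
```

```text
[[ 0.4323  0.0042  0.072 ]
 [ 0.5181 -0.0271  0.072 ]] [[ 0.505  -0.0999  0.046 ]]
(array([0.43330447, 0.00322868, 0.06713018]), np.float64(0.0011801773811051545))
```

View pics/w3c.png

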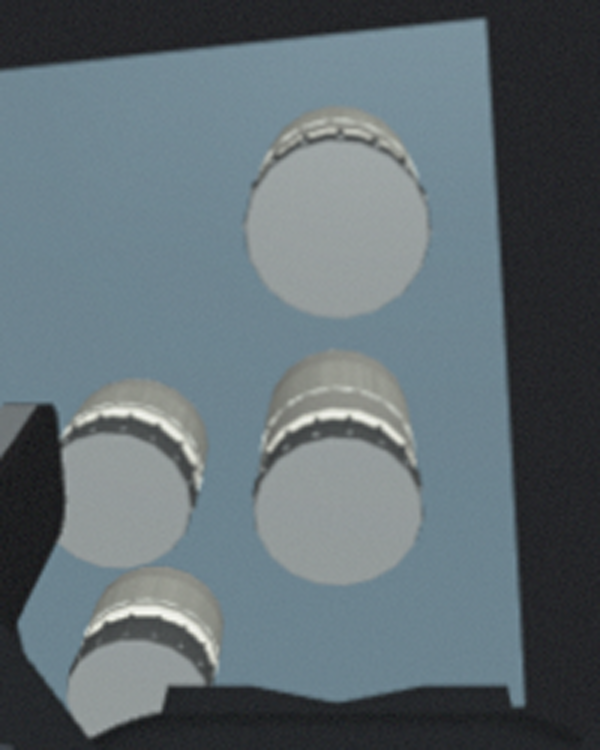

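>>> {"method": "drive_tool", "body": {"increments": [[0.03,0,0,0,0,0,1],[0.04,0,0,0,0,0,1],[0.04,0,0,0,0,0,1],[0.03,0,0,0,0,0,1],[0.018,0,0,0,0,0,1],[0,0,0,0,0,0,-1],[0,0,0,0,0,0,-1],[0,0,0,0,0,0,-1],[0,0,0,0,0,0,-1],[0,0,0,0,0,0,-1]]}}

```text
time_s: 9.8
eef_pos: [0.4363, 0.0018, 0.045]
eef_rot: [0.697, 0.123, 0.695, -0.123]
wrist_force: [-0.3, -2.0, 6.7]
opening: 0.621
```

>>> {"method": "drive_tool", "body": {"increments": [[-0.01,0,0,0,0,0,-1],[-0.03,0,0,0,0,0,-1],[-0.04,0,0,0,0,0,-1],[-0.04,0,0,0,0,0,-1],[0,0,0,0,0,0,-1]]}}

```text
time_s: 10.42
eef_pos: [0.4372, 0.002, 0.1673]
eef_rot: [0.699, 0.123, 0.694, -0.123]
wrist_force: [-0.8, 0.1, -1.8]
opening: 0.621
```

```bash
python3 - <<'E'
from h import *
go([.4854,-.3104,.12],69.9)
E
```

```text
t 10.43 pos [0.4372 0.002  0.1673] yaw 69.96 tilt [ 0.39 -0.1 ] F [-0.8  0.1 -1.8] open 0.621 q1,q6 [-0.27 -1.49]
  rot x 0.06 then shift [x,y,z] [ 0.0473 -0.2768  0.1527]
```

```bash
python3 - <<'E'
from h import *
go([.4854,-.3104,.12],69.9)
snap('wrist','w4')
E
```

```text
t 10.43 pos [0.4372 0.002  0.1673] yaw 69.96 tilt [ 0.39 -0.1 ] F [-0.8  0.1 -1.8] open 0.621 q1,q6 [-0.27 -1.49]
  rot x 0.06 then shift [x,y,z] [ 0.0473 -0.2768  0.1527]
```

View pics/w4.png

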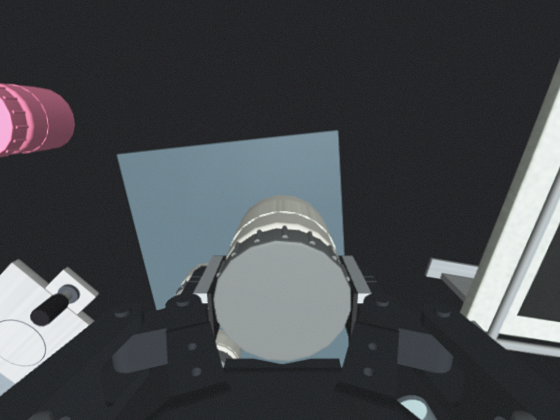

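```bash
cat >> h.py <<'E'
def toolpt(c,uv,x):
    T=wfc(c); o,d=rays(c,uv); q=np.array(c['rot']); M=R.from_quat(q[[1,2,3,0]]).as_matrix()
    o=(o-c['pos'])@M; d=d@M; return o+d*((x-o[0])/d[:,0])[:,None]
E
python3 - <<'E'
from h import *
w=load('w4')
for x in (-.027,-.03): print(toolpt(w,[(283,300)],x))
im=cv2.cvtColor(w['img'],cv2.COLOR_RGB2BGR).astype(int); m=((im.min(2)>135)&(im.max(2)-im.min(2)<14)).astype(np.uint8); m[:230]=0;m[:,:214]=0;m[:,352:]=0
m=cv2.morphologyEx(m,cv2.MORPH_OPEN,np.ones((7,7)))
c=max(cv2.findContours(m,0,2)[0],key=cv2.contourArea); print(cv2.fitEllipse(c),cv2.minEnclosingCircle(c))
E
```

```text
[[-0.027       0.00024355 -0.00575781]]
[[-0.03       0.0002299 -0.0076569]]
((280.27728271484375, 301.68243408203125), (119.07345581054688, 138.47845458984375), 78.14227294921875) ((279.1220397949219, 309.468505859375), 73.10157775878906)
```

>>> {"method": "drive_tool", "body": {"increments": [[0,-0.03,0.017,0,0,0,-1],[0,-0.04,0.023,0,0,0,-1],[0,-0.05,0.028,0,0,0,-1],[0,-0.05,0.028,0,0,0,-1],[0,-0.05,0.028,0,0,0,-1],[0.01,-0.037,0.021,0,0,0,-1],[0.02,-0.02,0.012,0,0,0,-1],[0.017,0,0,0,0,0,-1],[0,0,0,0,0,0,-1],[0,0,0,0,0,0,-1]]}}

```text
time_s: 11.72
eef_pos: [0.4874, -0.3104, 0.1167]
eef_rot: [0.696, 0.123, 0.697, -0.123]
wrist_force: [0.7, 0.5, -1.3]
opening: 0.621
```

```bash
python3 - <<'E'
from h import *
go([.4854+.0042,-.3104-.0015,.078],69.9)
snap('wrist','w5');snap('top','t5');snap('scene','s5')
E
```

```text
t 11.72 pos [ 0.4874 -0.3104  0.1167] yaw 70.0 tilt [-0.03  0.04] F [ 0.7  0.5 -1.3] open 0.621 q1,q6 [-0.77 -1.99]
  rot x 0.1 then shift [x,y,z] [ 0.0387 -0.0007  0.0026]
```

View pics/s5.png

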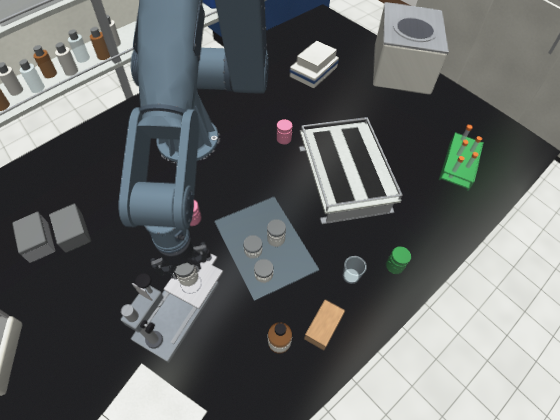

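>>> {"method": "drive_tool", "body": {"increments": [[0.012,0,0.002,0,0,0,-1],[0.012,0,0.001,0,0,0,-1],[0.008,0,0,0,0,0,-1],[0.004,0,0,0,0,0,-1],[0,0,0,0,0,0,-1],[0,0,0,0,0,0,-1]]}}

```text
time_s: 12.62
eef_pos: [0.4905, -0.3129, 0.0811]
eef_rot: [0.696, 0.123, 0.696, -0.123]
wrist_force: [1.1, -0.9, -0.7]
opening: 0.616
```

```bash
python3 - <<'E'
from h import *
go([.4854+.0042,-.3104-.0015,.077],69.9)
E
```

```text
t 12.62 pos [ 0.4905 -0.3129  0.0811] yaw 69.94 tilt [ 0.03 -0.02] F [ 1.1 -0.9 -0.7] open 0.616 q1,q6 [-0.77 -1.99]
  rot x 0.04 then shift [x,y,z] [ 0.0041  0.0007 -0.0012]
```

>>> {"method": "drive_tool", "body": {"increments": [[0.002,0,-0.001,0,0,0,-1],[0.001,0,0,0,0,0,-1],[0,0,0,0,0,0,-1],[0,0,0,0,0,0,-1]]}}

```text
time_s: 13.12
eef_pos: [0.4894, -0.3124, 0.0778]
eef_rot: [0.696, 0.123, 0.696, -0.123]
wrist_force: [0.6, -0.6, -0.8]
opening: 0.619
```

>>> {"method": "drive_tool", "body": {"increments": [[0.001,0,0,0,0,0,-1],[0.001,0,0,0,0,0,-1],[0,0,0,0,0,0,-1],[0,0,0,0,0,0,-1]]}}

```text
time_s: 13.62
eef_pos: [0.4898, -0.3133, 0.0771]
eef_rot: [0.697, 0.123, 0.696, -0.124]
wrist_force: [-2.0, -0.2, 5.6]
opening: 0.619
```

Contact at 5.6 N. Releasing.

>>> {"method": "drive_tool", "body": {"increments": [[0,0,0,0,0,0,1],[0,0,0,0,0,0,1],[0,0,0,0,0,0,1],[0,0,0,0,0,0,1],[-0.02,0,0,0,0,0,1],[-0.04,0,0,0,0,0,1],[-0.05,0,0,0,0,0,1],[0,0,-0.02,0,0,0,1],[0,0,0,0,0,0,1]]}}

```text
time_s: 14.75
eef_pos: [0.4704, -0.3055, 0.1877]
eef_rot: [0.697, 0.123, 0.696, -0.124]
wrist_force: [-0.4, 0.4, -0.3]
opening: 1.002
```

```bash
python3 - <<'E'
from h import *
go([.4337,-.18+.0,.187],21.6)
snap('wrist','w6');snap('top','t6');snap('scene','s6')
E
```

```text
t 14.75 pos [ 0.4704 -0.3055  0.1877] yaw 69.92 tilt [ 0.09 -0.09] F [-0.4  0.4 -0.3] open 1.002 q1,q6 [-0.79 -2.01]
  rot x 48.32 then shift [x,y,z] [ 0.0007  0.0121 -0.1302]
```

View pics/w6.png

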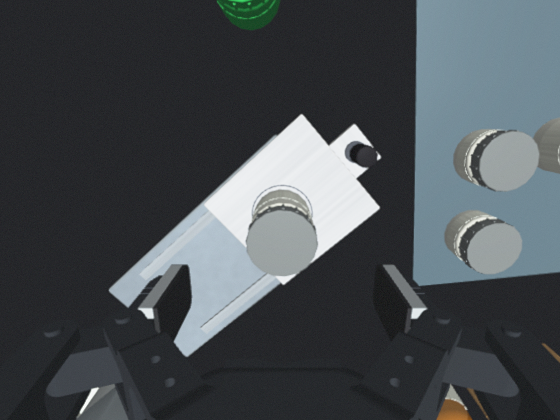

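```bash
python3 - <<'E'
from h import *
w=load('w6')
print(plane(w,[(281,240)],.104),'knob',plane(w,[(366,156)],.072))
im=cv2.imread('pics/w6.png')
go([.4516,-.2263,.187],21.6)
E
```

```text
[[ 0.48299007 -0.3110486   0.104     ]] knob [[ 0.45132277 -0.22817812  0.072     ]]
t 14.9 pos [ 0.4708 -0.3056  0.1859] yaw 69.93 tilt [ 0.01 -0.  ] F [-0.   0.2  0.3] open 0.999 q1,q6 [-0.79 -2.01]
  rot x 48.33 then shift [x,y,z] [-0.0011  0.0113 -0.0808]
```

>>> {"method": "drive_tool", "body": {"increments": [[0,0,0,9.66,0,0,1],[0,0,0,9.66,0,0,0.5],[0,0,0,9.66,0,0,0],[0,0,0,9.66,0,0,0],[0,0,0,9.66,0,0,0],[0,0.005,-0.03,0,0,0,0],[0,0.006,-0.035,0,0,0,0],[0,0,-0.016,0,0,0,0],[0,0,0,0,0,0,0],[0,0,0,0,0,0,0]]}}

```text
time_s: 16.15
eef_pos: [0.4514, -0.2272, 0.186]
eef_rot: [0.585, 0.397, 0.585, -0.397]
wrist_force: [0.1, -0.1, -0.1]
opening: 0.5
```

```bash
python3 - <<'E'
from h import *
go([.4516,-.2263,.055],21.6)
E
```

```text
t 16.15 pos [ 0.4514 -0.2272  0.186 ] yaw 21.62 tilt [ 0.03 -0.05] F [ 0.1 -0.1 -0.1] open 0.5 q1,q6 [-0.7  -1.08]
  rot x 0.02 then shift [x,y,z] [ 0.131   0.0005 -0.0008]
```

>>> {"method": "drive_tool", "body": {"increments": [[0.03,0,0,0,0,0,0],[0.04,0,0,0,0,0,0],[0.035,0,0,0,0,0,0],[0.026,0,0,0,0,0,0],[0,0,0,0,0,0,0],[0,0,0,0,0,0,-1],[0,0,0,0,0,0,-1],[0,0,0,0,0,0,-1],[0,0,0,0,0,0,-1]]}}

```text
time_s: 17.27
eef_pos: [0.4518, -0.2273, 0.0563]
eef_rot: [0.586, 0.397, 0.584, -0.398]
wrist_force: [-2.8, -2.5, 6.8]
opening: 0.187
```

```bash
python3 - <<'E'
from h import *
go([.4516+.0405,-.2263-.1023,.055],21.6)
E
```

```text
t 17.27 pos [ 0.4518 -0.2273  0.0563] yaw 21.64 tilt [ 0.12 -0.14] F [-2.8 -2.5  6.8] open 0.187 q1,q6 [-0.7  -1.08]
  rot x 0.04 then shift [x,y,z] [1.30e-03 1.00e-04 1.09e-01]
```

>>> {"method": "drive_tool", "body": {"increments": [[0,0,0.003,0,0,0,-1],[0,0,0.007,0,0,0,-1],[0,0,0.01,0,0,0,-1],[0,0,0.012,0,0,0,-1],[0,0,0.012,0,0,0,-1],[0,0,0.012,0,0,0,-1],[0,0,0.012,0,0,0,-1],[0,0,0.012,0,0,0,-1],[0,0,0.01,0,0,0,-1],[0,0,0.007,0,0,0,-1]]}}

```text
time_s: 18.52
eef_pos: [0.4875, -0.3172, 0.0563]
eef_rot: [0.586, 0.397, 0.584, -0.397]
wrist_force: [-1.9, 0.7, 6.5]
opening: 0.187
```

>>> {"method": "drive_tool", "body": {"increments": [[0,0,0.005,0,0,0,-1],[0,0,0.004,0,0,0,-1],[0,0,0.003,0,0,0,-1],[0,0,0.002,0,0,0,-1],[0,0,0,0,0,0,-1],[0,0,0,0,0,0,-1]]}}

```text
time_s: 19.27
eef_pos: [0.492, -0.3288, 0.0562]
eef_rot: [0.585, 0.397, 0.585, -0.397]
wrist_force: [-4.7, 3.7, 10.0]
opening: 0.187
```

```bash
python3 - <<'E'
from h import *
go([.4516+.0405,-.2263-.1023,.055],21.6)
E
```

```text
t 19.27 pos [ 0.492  -0.3288  0.0562] yaw 21.65 tilt [0.   0.04] F [-4.7  3.7 10. ] open 0.187 q1,q6 [-0.79 -1.17]
  rot x 0.05 then shift [x,y,z] [ 0.0012  0.0001 -0.0002]
```

>>> {"method": "drive_tool", "body": {"increments": [[0,0,0.002,0,0,0,-1],[0,0,0.002,0,0,0,-1],[0,0,0,0,0,0,-1],[0,0,0,0,0,0,-1]]}}

```text
time_s: 19.77
eef_pos: [0.4921, -0.3289, 0.0562]
eef_rot: [0.582, 0.398, 0.588, -0.396]
wrist_force: [-10.2, 17.6, 23.0]
opening: 0.188
```

>>> {"method": "drive_tool", "body": {"increments": [[0,0,-0.004,0,0,0,-1],[0,0,0,0,0,0,0.2],[0,0,0,0,0,0,0.2],[0,0,0,0,0,0,0.2],[-0.03,0,0,0,0,0,0.2],[-0.06,0,0,0,0,0,-0.5],[-0.06,0,0,0,0,0,-1],[-0.06,0,0,0,0,0,-1],[-0.06,0,0,0,0,0,-1],[0,0,0,0,0,0,-1]]}}

```text
time_s: 21.02
eef_pos: [0.4938, -0.3313, 0.3315]
eef_rot: [0.589, 0.396, 0.581, -0.398]
wrist_force: [0.5, -0.8, -0.3]
opening: -0.002
```

```bash
python3 - <<'E'
from h import *
go([.526,-.4128,.33],21.6); snap('wrist','w7'); snap('scene','s7'); snap('top','t7')
crop('s7',100,240,230,370,5,'s7c')
E
```

```text
t 21.02 pos [ 0.4938 -0.3313  0.3315] yaw 21.64 tilt [ 0.47 -0.47] F [ 0.5 -0.8 -0.3] open -0.002 q1,q6 [-0.79 -1.17]
  rot x 0.04 then shift [x,y,z] [ 0.0015 -0.0001  0.0877]
```

View pics/w7.png

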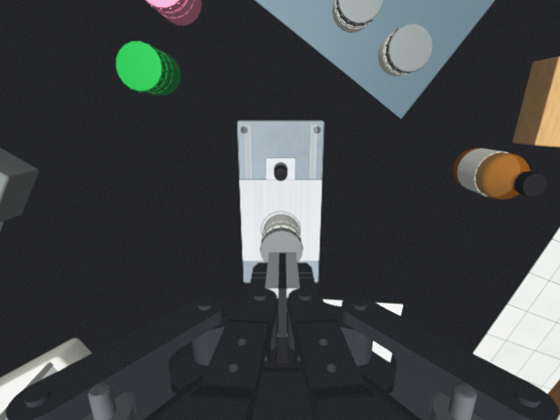

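View pics/s7c.png

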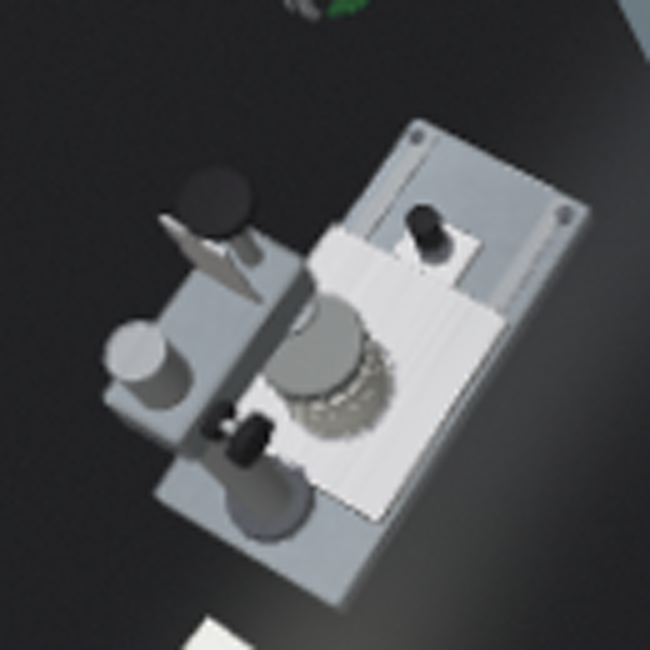

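View pics/t7.png

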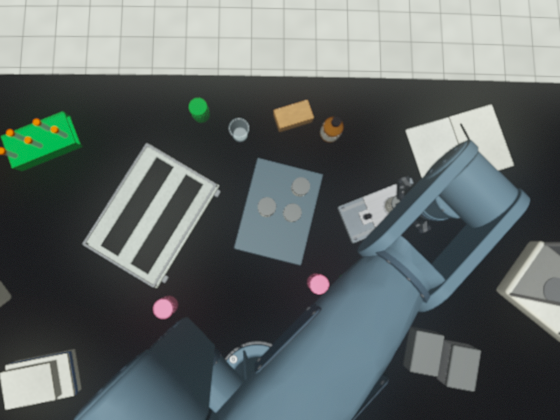

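>>> {"method": "drive_tool", "body": {"increments": [[0,0,0.02,0,0,0,-1],[0,0,0.025,0,0,0,-1],[0,0,0.025,0,0,0,-1],[0,0,0.015,0,0,0,-1],[0,0,0,0,0,0,-1],[0,0,0,0,0,0,-1]]}}

```text
time_s: 21.92
eef_pos: [0.523, -0.4076, 0.3241]
eef_rot: [0.585, 0.397, 0.586, -0.397]
wrist_force: [-0.9, 0.3, 1.1]
opening: 0.001
```

```bash
python3 - <<'E'
from h import *
go([.525,-.410,.291],21.6); snap('scene','s8')
crop('s8',80,220,230,370,5,'s8c')
E
```

```text
t 21.93 pos [ 0.523  -0.4076  0.3241] yaw 21.66 tilt [-0.05  0.07] F [-0.9  0.3  1.1] open 0.001 q1,q6 [-0.84 -1.22]
  rot x 0.06 then shift [x,y,z] [0.0331 0.001  0.003 ]
```

View pics/s8c.png

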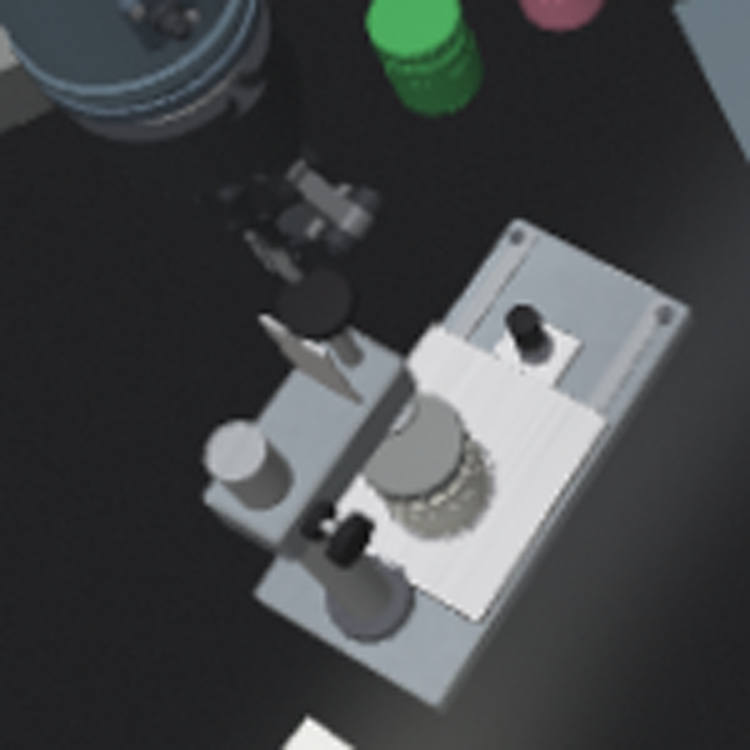

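>>> {"method": "drive_tool", "body": {"increments": [[0.01,0,0.001,0,0,0,-1],[0.012,0,0.001,0,0,0,-1],[0.01,0,0,0,0,0,-1],[0.008,0,0,0,0,0,-1],[0.008,0,0,0,0,0,-1],[0.008,0,0,0,0,0,-1],[0.007,0,0,0,0,0,-1],[0,0,0,0,0,0,-1],[0,0,0,0,0,0,-1]]}}

```text
time_s: 23.1
eef_pos: [0.524, -0.4102, 0.2621]
eef_rot: [0.585, 0.397, 0.585, -0.397]
wrist_force: [-1.8, 2.4, 4.0]
opening: 0.0
```

>>> {"method": "drive_tool", "body": {"increments": [[0.005,0,0,0,0,0,-1],[0.004,0,0,0,0,0,-1],[0.002,0,0,0,0,0,-1],[0,0,0,0,0,0,-1]]}}

```text
time_s: 23.6
eef_pos: [0.5242, -0.4105, 0.2509]
eef_rot: [0.585, 0.397, 0.585, -0.397]
wrist_force: [1.1, 0.0, 4.3]
opening: -0.003
```

>>> {"method": "drive_tool", "body": {"increments": [[0.002,0,0,0,0,0,-1],[0,0,0,0,0,0,-1],[0,0,0,0,0,0,-1]]}}

```text
time_s: 23.98
eef_pos: [0.5242, -0.4106, 0.25]
eef_rot: [0.586, 0.397, 0.584, -0.397]
wrist_force: [-0.7, 1.2, 8.1]
opening: 0.003
```

>>> {"method": "drive_tool", "body": {"increments": [[0.002,0,0,0,0,0,-1],[0,0,0,0,0,0,-1],[0,0,0,0,0,0,-1],[0,0,0,0,0,0,-1],[0,0,0,0,0,0,-1],[0,0,0,0,0,0,-1],[0,0,0,0,0,0,-1],[0,0,0,0,0,0,-1],[0,0,0,0,0,0,-1]]}}

```text
time_s: 25.1
eef_pos: [0.5243, -0.4105, 0.25]
eef_rot: [0.586, 0.397, 0.584, -0.398]
wrist_force: [-3.0, 4.4, 16.2]
opening: 0.001
```

```bash
python3 - <<'E'
from h import *
go([.525,-.410,.291],21.6); snap('scene','s9')
crop('s9',80,220,230,370,5,'s9c')
E
```

```text
t 25.1 pos [ 0.5243 -0.4105  0.25  ] yaw 21.65 tilt [ 0.1  -0.13] F [-3.   4.4 16.2] open 0.001 q1,q6 [-0.84 -1.22]
  rot x 0.05 then shift [x,y,z] [-0.041   0.0008 -0.0003]
```

View pics/s9c.png

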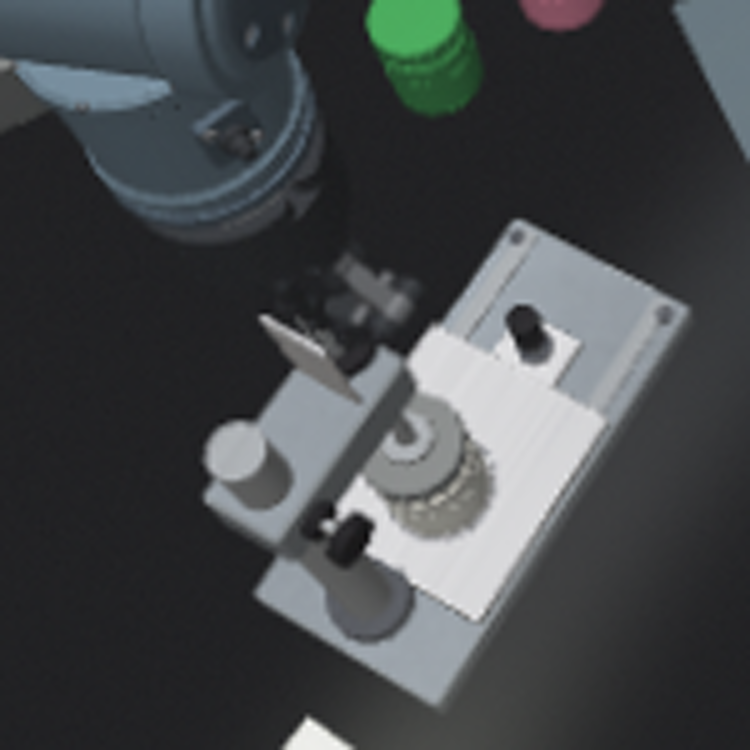

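The foot rests on the lid in crop (408,440). The press stalled exactly 41 mm below first contact and the force rose. Raising it, then fetching the knob.

>>> {"method": "drive_tool", "body": {"increments": [[-0.008,0,0,0,0,0,-1],[-0.012,0,0,0,0,0,-1],[-0.015,0,0,0,0,0,-1],[-0.02,0,0,0,0,0,-1],[-0.02,0,0,0,0,0,-1],[0,0,-0.03,0,0,0,0],[0,0,-0.035,0,0,0,0],[0,0,-0.023,0,0,0,0],[0,0,0,0,0,0,0],[0,0,0,0,0,0,0]]}}

```text
time_s: 26.4
eef_pos: [0.4917, -0.329, 0.3223]
eef_rot: [0.585, 0.397, 0.585, -0.397]
wrist_force: [-0.3, 0.1, 0.1]
opening: 0.497
```

```bash
python3 - <<'E'
from h import *
go([.492,-.3288,.055],21.6); snap('scene','s10')
crop('s10',80,220,230,370,5,'s10c')
E
```

```text
t 26.4 pos [ 0.4917 -0.329   0.3223] yaw 21.63 tilt [ 0.02 -0.04] F [-0.3  0.1  0.1] open 0.497 q1,q6 [-0.79 -1.17]
  rot x 0.03 then shift [x,y,z] [ 0.2673  0.0004 -0.    ]
```

View pics/s10c.png

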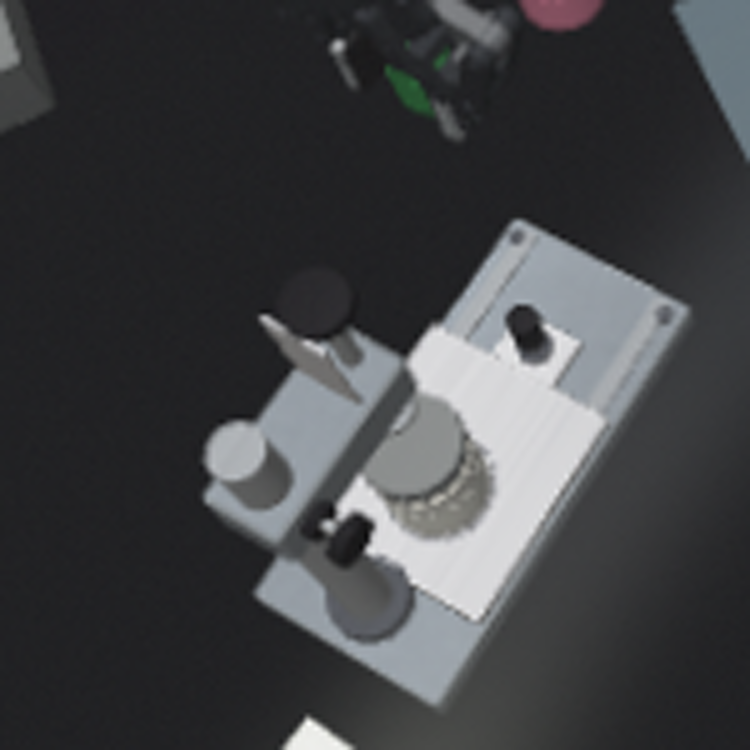

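The foot is up again, with the button back at crop (315,300). Lowering onto the knob and drawing the carriage out.

>>> {"method": "drive_tool", "body": {"increments": [[0.04,0,0,0,0,0,0],[0.05,0,0,0,0,0,0],[0.05,0,0,0,0,0,0],[0.05,0,0,0,0,0,0],[0.045,0,0,0,0,0,0],[0.03,0,0,0,0,0,0],[0,0,0,0,0,0,-1],[0,0,0,0,0,0,-1],[0,0,0,0,0,0,-1],[0,0,0,0,0,0,-1]]}}

```text
time_s: 27.7
eef_pos: [0.4914, -0.3276, 0.0561]
eef_rot: [0.585, 0.398, 0.585, -0.397]
wrist_force: [4.9, 0.8, -18.5]
opening: 0.187
```

>>> {"method": "drive_tool", "body": {"increments": [[0,0,-0.003,0,0,0,-1],[0,0,-0.007,0,0,0,-1],[0,0,-0.01,0,0,0,-1],[0,0,-0.013,0,0,0,-1],[0,0,-0.013,0,0,0,-1],[0,0,-0.013,0,0,0,-1],[0,0,-0.013,0,0,0,-1],[0,0,-0.013,0,0,0,-1],[0,0,-0.01,0,0,0,-1],[0,0,-0.007,0,0,0,-1]]}}

```text
time_s: 28.95
eef_pos: [0.4536, -0.2323, 0.0562]
eef_rot: [0.585, 0.398, 0.585, -0.397]
wrist_force: [7.2, 1.9, -23.1]
opening: 0.184
```

>>> {"method": "drive_tool", "body": {"increments": [[0,0,-0.004,0,0,0,-1],[0,0,-0.003,0,0,0,-1],[0,0,0,0,0,0,-1],[0,0,0,0,0,0,-1]]}}

```text
time_s: 29.45
eef_pos: [0.4511, -0.226, 0.0562]
eef_rot: [0.585, 0.398, 0.585, -0.397]
wrist_force: [6.8, 2.2, -22.3]
opening: 0.185
```

>>> {"method": "drive_tool", "body": {"increments": [[0,0,0,0,0,0,0.2],[0,0,0,0,0,0,0.2],[0,0,0,0,0,0,0.2],[-0.03,0,0,0,0,0,0.2],[-0.05,0,0,0,0,0,1],[-0.06,0,0,-9.4,0,0,1],[0,0,0,-9.4,0,0,1],[0,0,0,-9.4,0,0,1],[0,0,0,-9.4,0,0,1],[0,0,0,0,0,0,1]]}}

```text
time_s: 30.7
eef_pos: [0.4514, -0.2274, 0.1974]
eef_rot: [0.682, 0.188, 0.681, -0.188]
wrist_force: [0.2, 0.7, -0.3]
opening: 0.998
```

```bash
python3 - <<'E'
from h import *
snap('wrist','w11'); go([.4845,-.3108,.19],59.3)
E
```

```text
t 30.75 pos [ 0.4514 -0.2273  0.1973] yaw 59.04 tilt [ 0.04 -0.04] F [-0.2 -0.8  0.5] open 1.007 q1,q6 [-0.7  -1.73]
  rot x -0.26 then shift [x,y,z] [ 0.0073 -0.0549  0.0711]
```

View pics/w11.png

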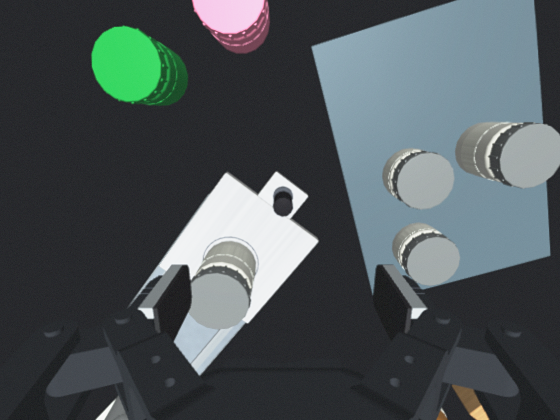

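```bash
python3 - <<'E'
from h import *
w=load('w11'); print(plane(w,[(220,299)],.104), 'mat jars', np.round(plane(w,[(420,180),(429,258)],.046),4), np.round(plane(w,[(528,155)],.072),4))
E
```

```text
[[ 0.48504826 -0.30708948  0.104     ]] mat jars [[ 0.5008 -0.1082  0.046 ]
 [ 0.5782 -0.1322  0.046 ]] [[ 0.5174 -0.0293  0.072 ]]
```

>>> {"method": "drive_tool", "body": {"increments": [[0,-0.025,0.03,-0.26,0,0,1],[0,-0.025,0.031,0,0,0,1],[0.0,-0.005,0.01,0,0,0,1],[0,0,0,0,0,0,1],[0,0,0,0,0,0,1]]}}

```text
time_s: 31.38
eef_pos: [0.484, -0.3094, 0.1965]
eef_rot: [0.682, 0.186, 0.683, -0.186]
wrist_force: [-0.6, -0.1, -0.5]
opening: 1.004
```

```bash
python3 - <<'E'
from h import *
go([.4845,-.3108,.077],59.3); snap('wrist','w12')
E
```

```text
t 31.38 pos [ 0.484  -0.3094  0.1965] yaw 59.49 tilt [-0.04  0.05] F [-0.6 -0.1 -0.5] open 1.004 q1,q6 [-0.78 -1.81]
  rot x 0.19 then shift [x,y,z] [ 0.1195 -0.001   0.0011]
```

View pics/w12.png

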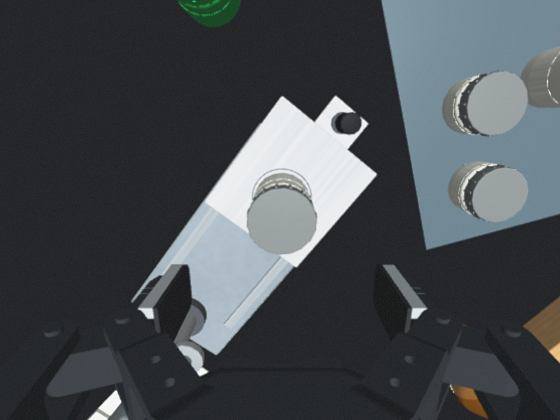

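```bash
python3 - <<'E'
from h import *
w=load('w12'); print(plane(w,[(282,220)],.104)); print(toolpt(w,[(282,220)],.1965-.104))
E
```

```text
[[ 0.48465807 -0.30975496  0.104     ]]
[[ 9.25000000e-02 -1.68669944e-05  7.83995001e-04]]
```

>>> {"method": "drive_tool", "body": {"increments": [[0.03,0,0,0,0,0,1],[0.04,0,0,0,0,0,1],[0.03,0,0,0,0,0,1],[0.018,0,0,0,0,0,1],[0,0,0,0,0,0,1],[0,0,0,0,0,0,1]]}}

```text
time_s: 32.17
eef_pos: [0.4852, -0.3111, 0.0802]
eef_rot: [0.683, 0.186, 0.682, -0.186]
wrist_force: [-0.2, -0.8, -0.9]
opening: 1.001
```

```bash
python3 - <<'E'
from h import *
go([.4847,-.3098,.077],59.3)
E
```

```text
t 32.17 pos [ 0.4852 -0.3111  0.0802] yaw 59.51 tilt [ 0.09 -0.09] F [-0.2 -0.8 -0.9] open 1.001 q1,q6 [-0.78 -1.81]
  rot x 0.21 then shift [x,y,z] [ 0.0032  0.0009 -0.0011]
```

>>> {"method": "drive_tool", "body": {"increments": [[0.002,0,-0.001,0.2,0,0,1],[0,0,0,0,0,0,-1],[0,0,0,0,0,0,-1],[0,0,0,0,0,0,-1],[0,0,0,0,0,0,-1],[0,0,0,0,0,0,-1]]}}

```text
time_s: 32.92
eef_pos: [0.484, -0.3105, 0.0775]
eef_rot: [0.682, 0.187, 0.681, -0.187]
wrist_force: [0.2, 0.8, 6.4]
opening: 0.619
```

>>> {"method": "drive_tool", "body": {"increments": [[-0.01,0,0,0,0,0,-1],[-0.03,0,0,0,0,0,-1],[-0.04,0,0,0,0,0,-1],[-0.04,0,0,0,0,0,-1],[-0.03,0,0,0,0,0,-1],[0,0,0,0,0,0,-1],[0,0,0,0,0,0,-1]]}}

```text
time_s: 33.8
eef_pos: [0.4828, -0.3094, 0.2253]
eef_rot: [0.681, 0.188, 0.683, -0.187]
wrist_force: [0.4, 0.2, -1.5]
opening: 0.621
```

```bash
python3 - <<'E'
from h import *
u=np.array([np.cos(np.radians(59.4)),np.sin(np.radians(59.4))]); v=np.array([-u[1],u[0]])
B=np.array([.5188,.344])
print('slots', B+.037*v, B-.037*v, 'front',np.array([.4678,.2582])+.037*v,np.array([.4678,.2582])-.037*v)
go([*(B+.037*v),.2],59.4); snap('wrist','w13')
E
```

```text
slots [0.48695255 0.36283453] [0.55064745 0.32516547] front [0.43595255 0.27703453] [0.49964745 0.23936547]
t 33.8 pos [ 0.4828 -0.3094  0.2253] yaw 59.3 tilt [-0.1   0.09] F [ 0.4  0.2 -1.5] open 0.621 q1,q6 [-0.78 -1.81]
  rot x -0.1 then shift [x,y,z] [ 0.0253  0.5807 -0.3386]
```

View pics/w13.png

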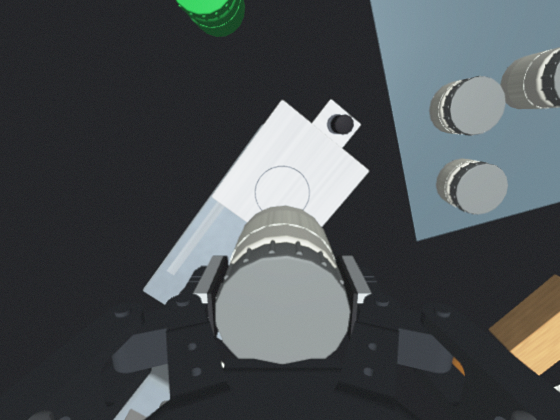

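>>> {"method": "drive_tool", "body": {"increments": [[0,0.02,-0.012,0,0,0,-1],[0,0.035,-0.02,0,0,0,-1],[0,0.043,-0.025,0,0,0,-1],[0,0.043,-0.025,0,0,0,-1],[0,0.043,-0.025,0,0,0,-1],[0,0.043,-0.025,0,0,0,-1],[0,0.043,-0.025,0,0,0,-1],[0,0.043,-0.025,0,0,0,-1],[0,0.043,-0.025,0,0,0,-1],[0,0.043,-0.025,0,0,0,-1]]}}

```text
time_s: 35.1
eef_pos: [0.486, 0.1539, 0.2257]
eef_rot: [0.681, 0.187, 0.683, -0.187]
wrist_force: [0.5, -0.7, -0.8]
opening: 0.619
```

>>> {"method": "drive_tool", "body": {"increments": [[0,0.043,-0.025,0,0,0,-1],[0,0.043,-0.025,0,0,0,-1],[0,0.043,-0.025,0,0,0,-1],[0,0.035,-0.02,0,0,0,-1],[0.01,0.018,-0.01,0,0,0,-1],[0.015,0,0,0,0,0,-1],[0,0,0,0,0,0,-1],[0,0,0,0,0,0,-1]]}}

```text
time_s: 36.1
eef_pos: [0.4905, 0.3603, 0.2015]
eef_rot: [0.682, 0.187, 0.682, -0.188]
wrist_force: [0.4, -1.1, -1.3]
opening: 0.615
```

```bash
python3 - <<'E'
from h import *
go([.487+.0017,.363-.001,.128],59.4); snap('wrist','w14'); snap('top','t14'); snap('scene','s14')
E
```

```text
t 36.1 pos [0.4905 0.3603 0.2015] yaw 59.21 tilt [-0.04 -0.04] F [ 0.4 -1.1 -1.3] open 0.615 q1,q6 [ 0.44 -0.59]
  rot x -0.19 then shift [x,y,z] [ 0.0735  0.0005 -0.0024]
```

View pics/w14.png

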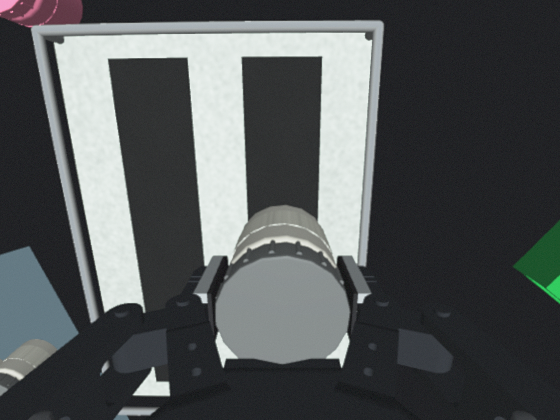

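View pics/s14.png

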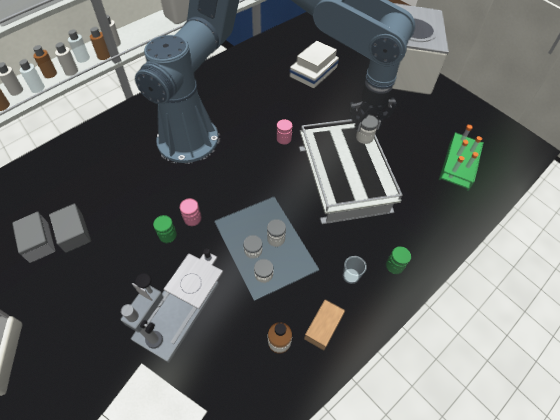

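```bash
python3 - <<'E'
from h import *
w=load('w14'); P=plane(w,[(242.5,57),(322,57),(109,59),(187.5,58.5),(247,190),(320,190)],.08)[:,:2]
u=np.array([np.cos(np.radians(59.4)),np.sin(np.radians(59.4))]); v=np.array([-u[1],u[0]])
B=np.array([.5188,.344])
print(np.round((P-B)@np.c_[u,v],4)); print('tcp',(np.array(w['pos'])[:2]-B)@np.c_[u,v])
E
```

```text
[[-0.0294  0.1498]
 [ 0.0297  0.1497]
 [-0.1296  0.1495]
 [-0.0705  0.1491]
 [-0.0295  0.0488]
 [ 0.0312  0.0486]]
tcp [-0.00033554  0.03265794]
```

>>> {"method": "drive_tool", "body": {"increments": [[0.02,0,-0.001,0,0,0,-1],[0.025,0,-0.001,0,0,0,-1],[0.015,0,0,0,0,0,-1],[0.009,0,0,0,0,0,-1],[0,0,0,0,0,0,-1],[0,0,0,0,0,0,-1]]}}

```text
time_s: 37.0
eef_pos: [0.4893, 0.3629, 0.1336]
eef_rot: [0.682, 0.187, 0.682, -0.187]
wrist_force: [1.0, -0.6, -0.8]
opening: 0.615
```

```bash
python3 - <<'E'
from h import *
go([.487+.0017,.363-.001,.1255],59.4)
E
```

```text
t 37.0 pos [0.4893 0.3629 0.1336] yaw 59.3 tilt [0.07 0.03] F [ 1.  -0.6 -0.8] open 0.615 q1,q6 [ 0.44 -0.59]
  rot x -0.1 then shift [x,y,z] [ 0.0081 -0.001  -0.    ]
```

>>> {"method": "drive_tool", "body": {"increments": [[0.003,-0.001,0,0,0,0,-1],[0.003,0,0,0,0,0,-1],[0.002,0,0,0,0,0,-1],[0,0,0,0,0,0,-1],[0,0,0,0,0,0,-1]]}}

```text
time_s: 37.62
eef_pos: [0.4882, 0.3617, 0.1255]
eef_rot: [0.682, 0.187, 0.682, -0.187]
wrist_force: [-2.1, -1.1, 6.0]
opening: 0.619
```

>>> {"method": "drive_tool", "body": {"increments": [[0,0,0,0,0,0,1],[0,0,0,0,0,0,1],[0,0,0,0,0,0,1],[0,0,0,0,0,0,1],[-0.03,0,0,0,0,0,1],[-0.05,0,0,0,0,0,1],[-0.05,0,0,0,0,0,1],[0,0,0.03,0,0,0,1],[0,0,0,0,0,0,1]]}}

```text
time_s: 38.75
eef_pos: [0.5154, 0.3456, 0.2555]
eef_rot: [0.682, 0.188, 0.681, -0.188]
wrist_force: [0.1, 0.2, -0.5]
opening: 1.0
```

```bash
python3 - <<'E'
from h import *
snap('wrist','w15'); go([.520,-.0285,.2],5); snap('top','t15'); snap('scene','s15')
E
```

```text
t 38.8 pos [0.5141 0.346  0.2545] yaw 59.22 tilt [-0.03 -0.  ] F [-0.1 -0.  -0.5] open 1.001 q1,q6 [ 0.4  -0.63]
  rot x 54.22 then shift [x,y,z] [ 0.0545 -0.0268  0.3735]
```

View pics/w15.png

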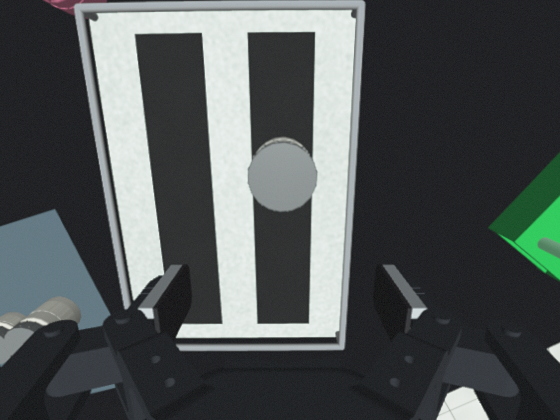

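View pics/t15.png

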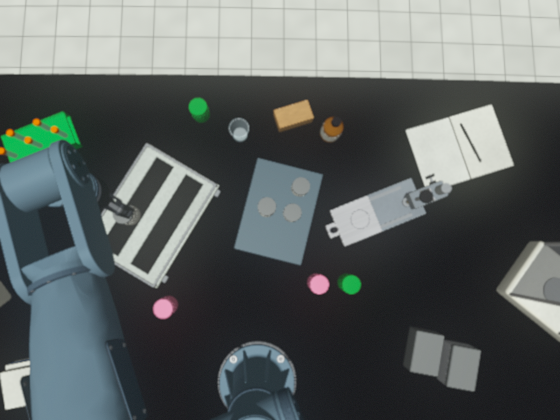

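>>> {"method": "drive_tool", "body": {"increments": [[0,0,0,9.04,0,0,1],[0,0,0,9.04,0,0,1],[0,0,0,9.04,0,0,1],[0,0,0,9.04,0,0,1],[0,0,0,9.04,0,0,1],[0,0,0,9.04,0,0,1],[0,-0.003,0.04,0,0,0,1],[0,-0.004,0.05,0,0,0,1],[0,-0.004,0.05,0,0,0,1],[0,-0.004,0.05,0,0,0,1]]}}

```text
time_s: 40.15
eef_pos: [0.5148, 0.1551, 0.2541]
eef_rot: [0.522, 0.477, 0.522, -0.477]
wrist_force: [1.0, -0.0, -0.6]
opening: 1.003
```

>>> {"method": "drive_tool", "body": {"increments": [[0,-0.004,0.05,0,0,0,1],[0,-0.004,0.05,0,0,0,1],[0,-0.004,0.05,0,0,0,1],[0.02,0,0.0335,0,0,0,1],[0.03,0,0,0,0,0,1],[0,0,0,0,0,0,1],[0,0,0,0,0,0,1]]}}

```text
time_s: 41.02
eef_pos: [0.5202, -0.0273, 0.2054]
eef_rot: [0.522, 0.477, 0.522, -0.477]
wrist_force: [-0.6, -0.0, -0.3]
opening: 0.999
```

```bash
python3 - <<'E'
from h import *
go([.520,-.0285,.045],5); snap('wrist','w16')
w=load('w15'); P=plane(w,[(282,177)],.152)[:,:2]
u=np.array([np.cos(np.radians(59.4)),np.sin(np.radians(59.4))]); v=np.array([-u[1],u[0]])
B=np.array([.5188,.344]); print('T1 in back strip',(P-B)@np.c_[u,v])
E
```

```text
t 41.02 pos [ 0.5202 -0.0273  0.2054] yaw 5.12 tilt [0.01 0.  ] F [-0.6 -0.  -0.3] open 0.999 q1,q6 [-0.28 -0.37]
  rot x 0.12 then shift [x,y,z] [ 0.1604 -0.0003  0.0011]
T1 in back strip [[-0.00011473  0.03368186]]
```

View pics/w16.png

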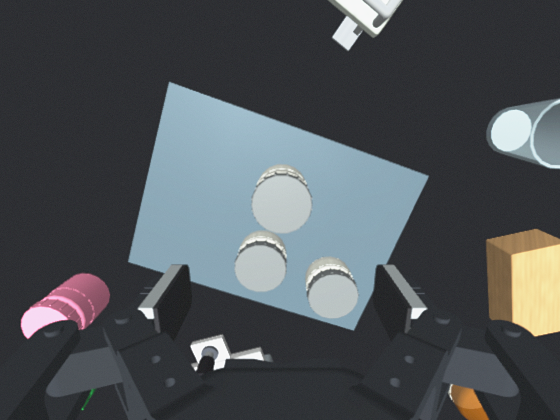

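The wrist view shows tall jar T2's lid at (282,205), centred between the fingers. The short jars at (260,265) and (332,293) are clear of the pads. Descending.

>>> {"method": "drive_tool", "body": {"increments": [[0.03,0,0,0,0,0,1],[0.045,0,0,0,0,0,1],[0.045,0,0,0,0,0,1],[0.025,0,0,0,0,0,1],[0.012,0,0,0,0,0,1],[0,0,0,0,0,0,1],[0,0,0,0,0,0,1]]}}

```text
time_s: 41.95
eef_pos: [0.5213, -0.0282, 0.0493]
eef_rot: [0.523, 0.478, 0.521, -0.477]
wrist_force: [-0.2, 0.5, 0.3]
opening: 1.0
```

```bash
python3 - <<'E'
from h import *
go([.520,-.0285,.045],5)
w=load('w16'); print(plane(w,[(282,204)],.072),np.round(plane(w,[(261,264),(332,294)],.046),4))
E
```

```text
t 41.95 pos [ 0.5213 -0.0282  0.0493] yaw 5.08 tilt [ 0.15 -0.04] F [-0.2  0.5  0.3] open 1.0 q1,q6 [-0.28 -0.37]
  rot x 0.08 then shift [x,y,z] [ 0.0043 -0.0013  0.0002]
[[ 0.52022647 -0.02650729  0.072     ]] [[ 0.5051 -0.0989  0.046 ]
 [ 0.5825 -0.127   0.046 ]]
```

>>> {"method": "drive_tool", "body": {"increments": [[0.003,0,0,0,0,0,1],[0,0,0,0,0,0,-1],[0,0,0,0,0,0,-1],[0,0,0,0,0,0,-1],[0,0,0,0,0,0,-1],[0,0,0,0,0,0,-1]]}}

```text
time_s: 42.7
eef_pos: [0.5203, -0.0281, 0.0454]
eef_rot: [0.522, 0.478, 0.521, -0.477]
wrist_force: [-2.1, -1.2, 5.6]
opening: 0.623
```

>>> {"method": "drive_tool", "body": {"increments": [[-0.01,0,0,0,0,0,-1],[-0.03,0,0,0,0,0,-1],[-0.05,0,0,-9.04,0,0,-1],[-0.05,0,0,-9.04,0,0,-1],[-0.04,0,0,-9.04,0,0,-1],[0,0,0,-9.04,0,0,-1],[0,0,0,-9.04,0,0,-1],[0,0,0,-9.04,0,0,-1],[0,0,0,0,0,0,-1]]}}

```text
time_s: 43.82
eef_pos: [0.5198, -0.028, 0.2249]
eef_rot: [0.682, 0.188, 0.682, -0.188]
wrist_force: [-0.2, 0.1, -1.1]
opening: 0.617
```

```bash
python3 - <<'E'
from h import *
u=np.array([np.cos(np.radians(59.4)),np.sin(np.radians(59.4))]); v=np.array([-u[1],u[0]])
B=np.array([.5188,.344]); p=B-.036*v; print(p)
go([*p,.2],59.4); snap('wrist','w17')
E
```

```text
[0.54978671 0.32567451]
t 43.83 pos [ 0.5198 -0.028   0.2249] yaw 59.22 tilt [-0.01  0.  ] F [-0.2  0.1 -1.1] open 0.617 q1,q6 [-0.28 -1.32]
  rot x -0.18 then shift [x,y,z] [ 0.0249  0.3197 -0.1542]
```

View pics/w17.png

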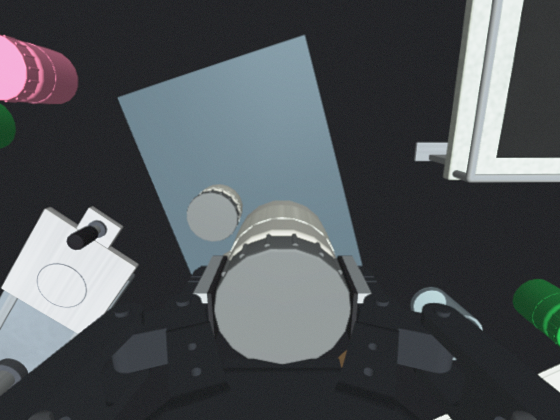

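>>> {"method": "drive_tool", "body": {"increments": [[0,0.025,-0.012,0,0,0,-1],[0,0.043,-0.021,0,0,0,-1],[0,0.043,-0.021,0,0,0,-1],[0,0.043,-0.021,0,0,0,-1],[0,0.043,-0.021,0,0,0,-1],[0,0.043,-0.021,0,0,0,-1],[0,0.043,-0.021,0,0,0,-1],[0.01,0.036,-0.014,0,0,0,-1],[0.015,0,0,0,0,0,-1],[0,0,0,0,0,0,-1]]}}

```text
time_s: 45.12
eef_pos: [0.5508, 0.3231, 0.1976]
eef_rot: [0.681, 0.187, 0.683, -0.189]
wrist_force: [-0.2, -0.4, -2.7]
opening: 0.619
```

```bash
python3 - <<'E'
from h import *
go([.5498+.0012,.3257-.0007,.127],59.4); snap('wrist','w18')
E
```

```text
t 45.12 pos [0.5508 0.3231 0.1976] yaw 59.22 tilt [-0.23 -0.11] F [-0.2 -0.4 -2.7] open 0.619 q1,q6 [ 0.35 -0.69]
  rot x -0.18 then shift [x,y,z] [ 0.0706  0.0018 -0.0008]
```

View pics/w18.png

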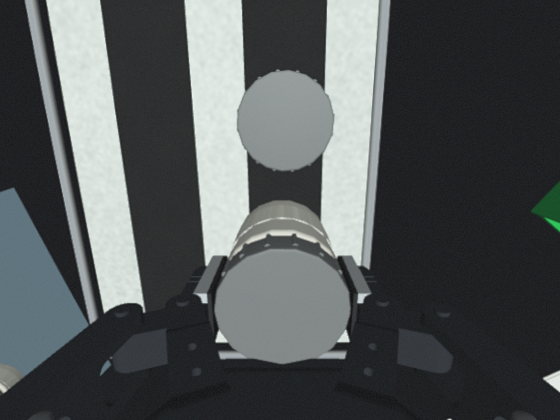

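>>> {"method": "drive_tool", "body": {"increments": [[0.02,0.001,0,0,0,0,-1],[0.025,0.001,0,0,0,0,-1],[0.014,0,0,0,0,0,-1],[0.006,0,0,0,0,0,-1],[0,0,0,0,0,0,-1],[0,0,0,0,0,0,-1]]}}

```text
time_s: 45.92
eef_pos: [0.5539, 0.3258, 0.1358]
eef_rot: [0.682, 0.188, 0.681, -0.187]
wrist_force: [0.5, 1.1, -1.7]
opening: 0.616
```

```bash
python3 - <<'E'
from h import *
go([.5498+.0012,.3257-.0007,.1255],59.4)
E
```

```text
t 45.92 pos [0.5539 0.3258 0.1358] yaw 59.29 tilt [0.09 0.03] F [ 0.5  1.1 -1.7] open 0.616 q1,q6 [ 0.35 -0.69]
  rot x -0.11 then shift [x,y,z] [ 0.0103 -0.0022 -0.0021]
```

>>> {"method": "drive_tool", "body": {"increments": [[0.003,-0.001,-0.001,0,0,0,-1],[0.003,-0.001,0,0,0,0,-1],[0.002,0,0,0,0,0,-1],[0,0,0,0,0,0,-1],[0,0,0,0,0,0,-1]]}}

```text
time_s: 46.55
eef_pos: [0.5514, 0.3244, 0.1268]
eef_rot: [0.682, 0.187, 0.682, -0.187]
wrist_force: [0.2, 1.1, -1.9]
opening: 0.62
```

>>> {"method": "drive_tool", "body": {"increments": [[0.001,0,0,0,0,0,-1],[0.001,0,0,0,0,0,-1],[0,0,0,0,0,0,-1],[0,0,0,0,0,0,-1]]}}

```text
time_s: 47.05
eef_pos: [0.5515, 0.3244, 0.1254]
eef_rot: [0.682, 0.187, 0.682, -0.187]
wrist_force: [-2.4, -1.2, 5.3]
opening: 0.617
```

Contact. Release and rise, then look at the result and the remaining jars.

>>> {"method": "drive_tool", "body": {"increments": [[0,0,0,0,0,0,1],[0,0,0,0,0,0,1],[0,0,0,0,0,0,1],[0,0,0,0,0,0,1],[-0.03,0,0,0,0,0,1],[-0.05,0,0,0,0,0,1],[-0.05,0,0,0,0,0,1],[0,0,0,0,0,0,1],[0,0,0,0,0,0,1]]}}

```text
time_s: 48.18
eef_pos: [0.551, 0.3243, 0.2543]
eef_rot: [0.682, 0.187, 0.682, -0.187]
wrist_force: [-0.8, 0.4, -0.8]
opening: 0.998
```

```bash
python3 - <<'E'
from h import *
snap('wrist','w19'); snap('top','t19'); snap('scene','s19'); go([.507,-.103,.18],5)
E
```

```text
t 48.33 pos [0.5504 0.324  0.2526] yaw 59.3 tilt [-0.19 -0.07] F [ 0.1 -0.2 -1. ] open 1.003 q1,q6 [ 0.35 -0.69]
  rot x 54.3 then shift [x,y,z] [ 0.0726 -0.0804  0.4216]
```

View pics/w19.png

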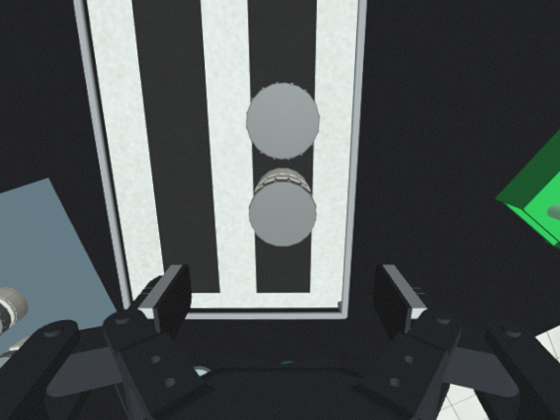

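View pics/s19.png

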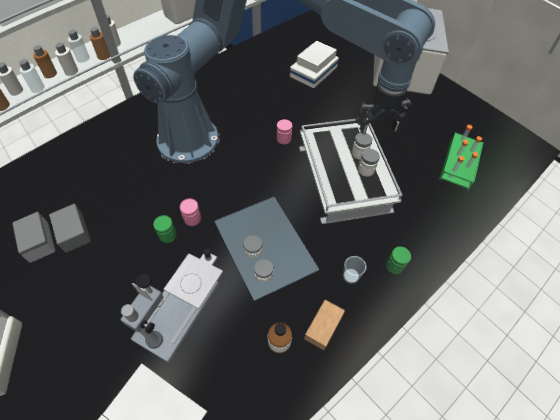

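```bash
python3 - <<'E'
from h import *
u=np.array([np.cos(np.radians(59.4)),np.sin(np.radians(59.4))]); v=np.array([-u[1],u[0]])
B=np.array([.5188,.344])
w=load('w19'); P=plane(w,[(283,121),(282,213)],.152)[:,:2]; print('tall',np.round((P-B)@np.c_[u,v],4))
go([.506,-.1035,.2],59.4)
t=load('t19');crop('t19',225,150,335,270,5,'t19c')
E
```

```text
tall [[ 0.0002  0.0335]
 [-0.0006 -0.0359]]
t 48.33 pos [0.5504 0.324  0.2526] yaw 59.3 tilt [-0.19 -0.07] F [ 0.1 -0.2 -1. ] open 1.003 q1,q6 [ 0.35 -0.69]
  rot x -0.1 then shift [x,y,z] [ 0.0526 -0.3906  0.1794]
```

View pics/t19c.png

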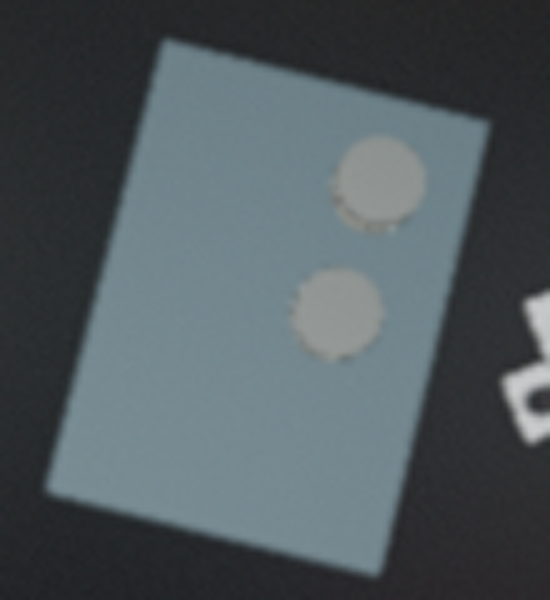

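The two tall jars sit at (0.2, 33.5) mm and (-0.6, -35.9) mm in the back-strip frame. The short jars are unmoved, at crop (338,312) and (381,181). I'll take the nearer one next.

>>> {"method": "drive_tool", "body": {"increments": [[0,-0.02,0.009,0,0,0,1],[0,-0.04,0.018,0,0,0,1],[0,-0.05,0.023,0,0,0,1],[0,-0.05,0.023,0,0,0,1],[0,-0.05,0.023,0,0,0,1],[0,-0.05,0.023,0,0,0,1],[0,-0.05,0.023,0,0,0,1],[0.01,-0.05,0.023,0,0,0,1],[0.04,-0.03,0.014,0,0,0,1],[0,0,0,0,0,0,1]]}}

```text
time_s: 49.58
eef_pos: [0.5028, -0.1041, 0.2012]
eef_rot: [0.679, 0.189, 0.684, -0.189]
wrist_force: [0.2, 0.8, -0.6]
opening: 1.0
```

>>> {"method": "drive_tool", "body": {"increments": [[0,0,0,0,0,0,1],[0,0,0,0,0,0,1]]}}

```text
time_s: 49.82
eef_pos: [0.5068, -0.1017, 0.206]
eef_rot: [0.683, 0.187, 0.681, -0.187]
wrist_force: [-0.5, 0.3, 1.2]
opening: 1.0
```

```bash
python3 - <<'E'
from h import *
go([.506,-.1035,.03],59.4); snap('wrist','w20')
E
```

```text
t 49.83 pos [ 0.5068 -0.1017  0.206 ] yaw 59.38 tilt [ 0.11 -0.04] F [-0.5  0.3  1.2] open 1.0 q1,q6 [-0.43 -1.46]
  rot x -0.02 then shift [x,y,z] [ 0.176  -0.0019  0.0002]
```

View pics/w20.png

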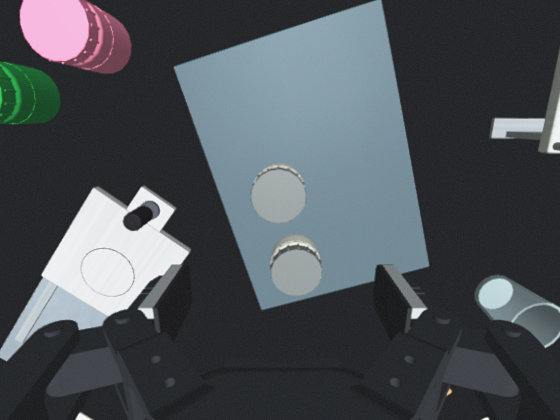

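```bash
python3 - <<'E'
from h import *
w=load('w20'); print(plane(w,[(278,195),(296,270)],.046)); t=load('top0'); print('heights',tri(w,(278,195),t,(225+338/5-.4,150+311/5-.4)),tri(w,(296,270),t,(225+381/5-.4,150+181/5-.4)))
E
```

```text
[[ 0.50296451 -0.10379953  0.046     ]
 [ 0.5809512  -0.12863414  0.046     ]]
heights (array([ 0.50733119, -0.10748451,  0.02293579]), np.float64(0.0013504065317215118)) (array([ 0.58582496, -0.13233565,  0.0346979 ]), np.float64(0.0026094660649298067))
```

>>> {"method": "drive_tool", "body": {"increments": [[0.035,-0.001,0,0,0,0,1],[0.045,-0.001,0,0,0,0,1],[0.045,0,0,0,0,0,1],[0.03,0,0,0,0,0,1],[0.01,0,0,0,0,0,1],[0,0,0,0,0,0,1],[0,0,0,0,0,0,1]]}}

```text
time_s: 50.75
eef_pos: [0.5065, -0.1044, 0.0415]
eef_rot: [0.683, 0.187, 0.681, -0.187]
wrist_force: [-0.5, 1.0, -0.4]
opening: 1.003
```

```bash
python3 - <<'E'
from h import *
go([.506,-.1035,.03],59.4)
E
```

```text
t 50.75 pos [ 0.5065 -0.1044  0.0415] yaw 59.32 tilt [ 0.15 -0.07] F [-0.5  1.  -0.4] open 1.003 q1,q6 [-0.43 -1.47]
  rot x -0.08 then shift [x,y,z] [ 0.0115  0.0006 -0.0009]
```

>>> {"method": "drive_tool", "body": {"increments": [[0.009,0,-0.001,0,0,0,1],[0,0,0,0,0,0,1],[0,0,0,0,0,0,-1],[0,0,0,0,0,0,-1],[0,0,0,0,0,0,-1],[0,0,0,0,0,0,-1],[0,0,0,0,0,0,-1]]}}

```text
time_s: 51.62
eef_pos: [0.5048, -0.1038, 0.0314]
eef_rot: [0.682, 0.187, 0.681, -0.187]
wrist_force: [-1.7, 0.7, 5.6]
opening: 0.612
```

>>> {"method": "drive_tool", "body": {"increments": [[-0.01,0,0,0,0,0,-1],[-0.03,0,0,0,0,0,-1],[-0.05,0,0,0,0,0,-1],[-0.06,0,0,0,0,0,-1],[-0.04,0,0,0,0,0,-1],[0,0,0,0,0,0,-1],[0,0,0,0,0,0,-1]]}}

```text
time_s: 52.5
eef_pos: [0.5034, -0.1032, 0.2198]
eef_rot: [0.681, 0.187, 0.682, -0.187]
wrist_force: [-1.0, -0.9, -2.3]
opening: 0.612
```

```bash
python3 - <<'E'
from h import *
go([.4360,.2770,.2],59.4); snap('wrist','w21')
E
```

```text
t 52.5 pos [ 0.5034 -0.1032  0.2198] yaw 59.3 tilt [-0.09  0.04] F [-1.  -0.9 -2.3] open 0.612 q1,q6 [-0.43 -1.47]
  rot x -0.1 then shift [x,y,z] [ 0.0198  0.2929 -0.2516]
```

View pics/w21.png

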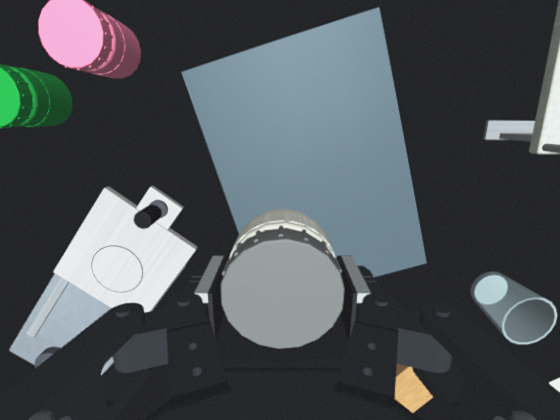

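>>> {"method": "drive_tool", "body": {"increments": [[0,0.02,-0.017,0,0,0,-1],[0,0.035,-0.03,0,0,0,-1],[0,0.038,-0.033,0,0,0,-1],[0,0.038,-0.033,0,0,0,-1],[0,0.038,-0.033,0,0,0,-1],[0,0.038,-0.033,0,0,0,-1],[0,0.038,-0.033,0,0,0,-1],[0,0.03,-0.025,0,0,0,-1],[0.02,0.018,-0.013,0,0,0,-1],[0,0,0,0,0,0,-1]]}}

```text
time_s: 53.8
eef_pos: [0.4362, 0.2764, 0.1972]
eef_rot: [0.68, 0.185, 0.684, -0.188]
wrist_force: [0.1, -0.3, -2.4]
opening: 0.612
```

>>> {"method": "drive_tool", "body": {"increments": [[0,0,0,0,0,0,-1],[0,0,0,0,0,0,-1]]}}

```text
time_s: 54.05
eef_pos: [0.4393, 0.2752, 0.201]
eef_rot: [0.682, 0.188, 0.682, -0.188]
wrist_force: [0.2, -0.4, -1.4]
opening: 0.613
```

```bash
python3 - <<'E'
from h import *
go([.4370,.2765,.114],59.4); snap('wrist','w22'); snap('top','t22')
E
```

```text
t 54.05 pos [0.4393 0.2752 0.201 ] yaw 59.23 tilt [ 0.01 -0.01] F [ 0.2 -0.4 -1.4] open 0.613 q1,q6 [ 0.33 -0.7 ]
  rot x -0.17 then shift [x,y,z] [ 0.087  -0.     -0.0027]
```

View pics/w22.png

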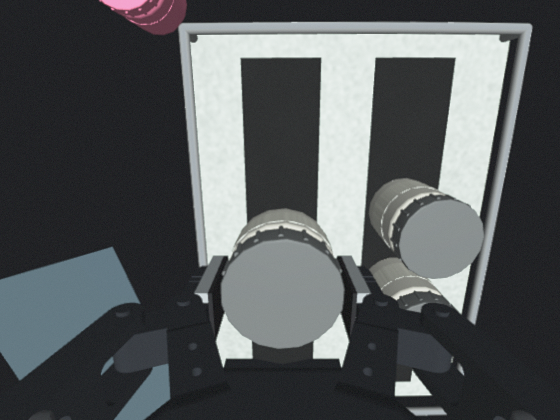

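>>> {"method": "drive_tool", "body": {"increments": [[0.02,0,-0.001,0,0,0,-1],[0.025,0,-0.001,0,0,0,-1],[0.02,0,0,0,0,0,-1],[0.01,0,0,0,0,0,-1],[0.006,0,0,0,0,0,-1],[0,0,0,0,0,0,-1],[0,0,0,0,0,0,-1]]}}

```text
time_s: 55.02
eef_pos: [0.4377, 0.2772, 0.1205]
eef_rot: [0.682, 0.187, 0.682, -0.187]
wrist_force: [0.6, 0.4, -1.8]
opening: 0.613
```

```bash
python3 - <<'E'
from h import *
go([.4370,.2765,.1114],59.4)
E
```

```text
t 55.02 pos [0.4377 0.2772 0.1205] yaw 59.3 tilt [0.07 0.02] F [ 0.6  0.4 -1.8] open 0.613 q1,q6 [ 0.34 -0.7 ]
  rot x -0.1 then shift [x,y,z] [ 0.0091 -0.001  -0.0002]
```

>>> {"method": "drive_tool", "body": {"increments": [[0.003,-0.001,0,0,0,0,-1],[0.003,0,0,0,0,0,-1],[0.002,0,0,0,0,0,-1],[0,0,0,0,0,0,-1],[0,0,0,0,0,0,-1]]}}

```text
time_s: 55.65
eef_pos: [0.4366, 0.2762, 0.1117]
eef_rot: [0.682, 0.187, 0.682, -0.187]
wrist_force: [0.6, 0.2, -1.3]
opening: 0.611
```

>>> {"method": "drive_tool", "body": {"increments": [[0.001,0,0,0,0,0,-1],[0.001,0,0,0,0,0,-1],[0,0,0,0,0,0,-1],[0,0,0,0,0,0,-1]]}}

```text
time_s: 56.15
eef_pos: [0.4368, 0.2763, 0.1114]
eef_rot: [0.682, 0.187, 0.682, -0.187]
wrist_force: [-6.0, -3.0, 12.6]
opening: 0.613
```

>>> {"method": "drive_tool", "body": {"increments": [[-0.001,0,0,0,0,0,0.7],[0,0,0,0,0,0,0.7],[0,0,0,0,0,0,0.7],[-0.02,0,0,0,0,0,0.7],[-0.04,0,0,0,0,0,0.7],[-0.05,0,0,0,0,0,1],[-0.02,0,0,0,0,0,1],[0,0,0,0,0,0,1],[0,0,0,0,0,0,1]]}}

```text
time_s: 57.28
eef_pos: [0.4359, 0.2759, 0.2393]
eef_rot: [0.681, 0.187, 0.682, -0.188]
wrist_force: [0.2, -0.4, 0.2]
opening: 1.001
```

```bash
python3 - <<'E'
from h import *
snap('wrist','w23'); snap('top','t23'); snap('scene','s23'); go([.584,-.130,.2],59.4)
crop('s23',205,180,325,300,5,'s23c')
E
```

```text
t 57.42 pos [0.4359 0.2759 0.2391] yaw 59.29 tilt [-0.16 -0.06] F [ 0.6 -0.2 -0.7] open 0.997 q1,q6 [ 0.33 -0.7 ]
  rot x -0.11 then shift [x,y,z] [ 0.0391 -0.274   0.3341]
```

View pics/w23.png

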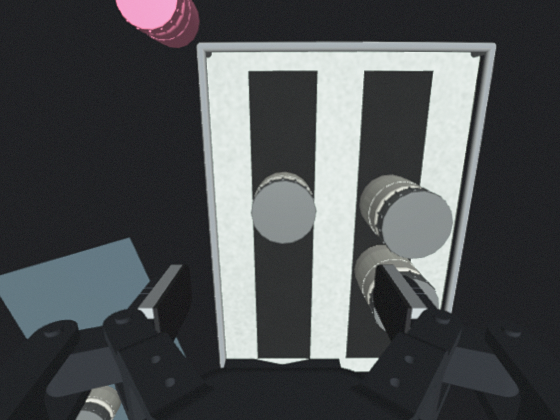

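View pics/s23.png

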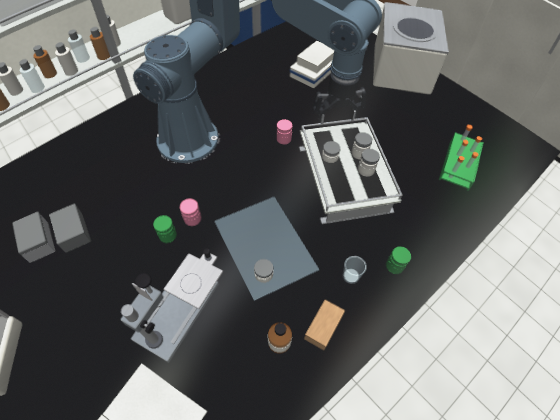

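>>> {"method": "drive_tool", "body": {"increments": [[0,-0.015,0.018,0,0,0,1],[0,-0.03,0.037,0,0,0,1],[0,-0.033,0.04,0,0,0,1],[0,-0.033,0.04,0,0,0,1],[0,-0.033,0.04,0,0,0,1],[0,-0.033,0.04,0,0,0,1],[0,-0.033,0.04,0,0,0,1],[0,-0.033,0.04,0,0,0,1],[0.015,-0.02,0.025,0,0,0,1],[0.02,-0.011,0.014,0,0,0,1]]}}

```text
time_s: 58.68
eef_pos: [0.5842, -0.132, 0.2046]
eef_rot: [0.682, 0.188, 0.682, -0.188]
wrist_force: [0.5, -0.3, -1.4]
opening: 1.001
```

>>> {"method": "drive_tool", "body": {"increments": [[0,0,0,0,0,0,1],[0,0,0,0,0,0,1],[0,0,0,0,0,0,1]]}}

```text
time_s: 59.05
eef_pos: [0.5842, -0.1291, 0.2067]
eef_rot: [0.682, 0.187, 0.682, -0.187]
wrist_force: [-0.4, -1.1, 0.6]
opening: 0.997
```

```bash
python3 - <<'E'
from h import *
go([.584,-.130,.031],59.4); snap('wrist','w24')
u=np.array([np.cos(np.radians(59.4)),np.sin(np.radians(59.4))]); v=np.array([-u[1],u[0]])
w=load('w23'); P=plane(w,[(283.5,212)],.126)[:,:2]; print('S1',np.round((P-[.4678,.2582])@np.c_[u,v],4))
E
```

```text
t 59.05 pos [ 0.5842 -0.1291  0.2067] yaw 59.36 tilt [ 0.07 -0.02] F [-0.4 -1.1  0.6] open 0.997 q1,q6 [-0.42 -1.45]
  rot x -0.04 then shift [x,y,z] [ 0.1757 -0.0009  0.0003]
S1 [[0.0001 0.0359]]
```

View pics/w24.png

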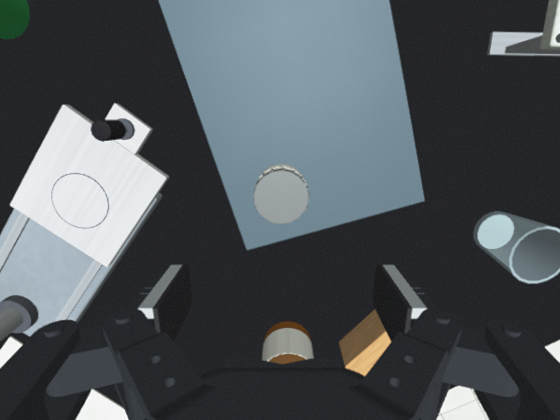

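>>> {"method": "drive_tool", "body": {"increments": [[0.035,-0.001,0,0,0,0,1],[0.045,0,0,0,0,0,1],[0.045,0,0,0,0,0,1],[0.03,0,0,0,0,0,1],[0.015,0,0,0,0,0,1],[0,0,0,0,0,0,1],[0,0,0,0,0,0,1]]}}

```text
time_s: 59.98
eef_pos: [0.5847, -0.1312, 0.0375]
eef_rot: [0.683, 0.187, 0.681, -0.187]
wrist_force: [0.6, -0.3, -0.1]
opening: 1.006
```

```bash
python3 - <<'E'
from h import *
go([.584,-.130,.031],59.4)
E
```

```text
t 59.98 pos [ 0.5847 -0.1312  0.0375] yaw 59.31 tilt [ 0.15 -0.07] F [ 0.6 -0.3 -0.1] open 1.006 q1,q6 [-0.42 -1.45]
  rot x -0.09 then shift [x,y,z] [ 0.0065  0.0007 -0.0012]
```

>>> {"method": "drive_tool", "body": {"increments": [[0.005,0,-0.001,0,0,0,1],[0,0,0,0,0,0,1],[0,0,0,0,0,0,-1],[0,0,0,0,0,0,-1],[0,0,0,0,0,0,-1],[0,0,0,0,0,0,-1],[0,0,0,0,0,0,-1]]}}

```text
time_s: 60.85
eef_pos: [0.5832, -0.1306, 0.0315]
eef_rot: [0.682, 0.187, 0.681, -0.187]
wrist_force: [-1.1, -0.5, 5.8]
opening: 0.617
```

>>> {"method": "drive_tool", "body": {"increments": [[-0.01,0,0,0,0,0,-1],[-0.03,0,0,0,0,0,-1],[-0.05,0,0,0,0,0,-1],[-0.06,0,0,0,0,0,-1],[-0.05,0,0,0,0,0,-1],[0,0,0,0,0,0,-1],[0,0,0,0,0,0,-1]]}}

```text
time_s: 61.72
eef_pos: [0.5818, -0.1299, 0.2299]
eef_rot: [0.681, 0.187, 0.682, -0.187]
wrist_force: [-0.3, 0.4, -1.2]
opening: 0.611
```

```bash
python3 - <<'E'
from h import *
go([.4992+.001,.2397-.0005,.2],59.4)
E
```

```text
t 61.73 pos [ 0.5818 -0.1299  0.2299] yaw 59.3 tilt [-0.09  0.04] F [-0.3  0.4 -1.2] open 0.611 q1,q6 [-0.42 -1.45]
  rot x -0.1 then shift [x,y,z] [ 0.0299  0.2762 -0.2581]
```

>>> {"method": "drive_tool", "body": {"increments": [[0,0.015,-0.014,0,0,0,-1],[0,0.03,-0.028,0,0,0,-1],[0,0.036,-0.034,0,0,0,-1],[0,0.036,-0.034,0,0,0,-1],[0,0.036,-0.034,0,0,0,-1],[0,0.036,-0.034,0,0,0,-1],[0,0.036,-0.034,0,0,0,-1],[0,0.03,-0.028,0,0,0,-1],[0.01,0.021,-0.018,0,0,0,-1],[0.02,0,0,0,0,0,-1]]}}

```text
time_s: 62.98
eef_pos: [0.4996, 0.2416, 0.1994]
eef_rot: [0.682, 0.186, 0.683, -0.186]
wrist_force: [-0.1, -0.5, -0.7]
opening: 0.611
```

>>> {"method": "drive_tool", "body": {"increments": [[0,0,0,0,0,0,-1],[0,0,0,0,0,0,-1],[0,0,0,0,0,0,-1]]}}

```text
time_s: 63.35
eef_pos: [0.502, 0.2386, 0.2014]
eef_rot: [0.682, 0.188, 0.682, -0.187]
wrist_force: [0.1, -0.6, -1.2]
opening: 0.616
```

```bash
python3 - <<'E'
from h import *
go([.4992+.001,.2397-.0005,.1114],59.4); snap('wrist','w26')
E
```

```text
t 63.35 pos [0.502  0.2386 0.2014] yaw 59.26 tilt [0.05 0.01] F [ 0.1 -0.6 -1.2] open 0.616 q1,q6 [ 0.23 -0.8 ]
  rot x -0.14 then shift [x,y,z] [ 0.09   -0.0004 -0.0018]
```

View pics/w26.png

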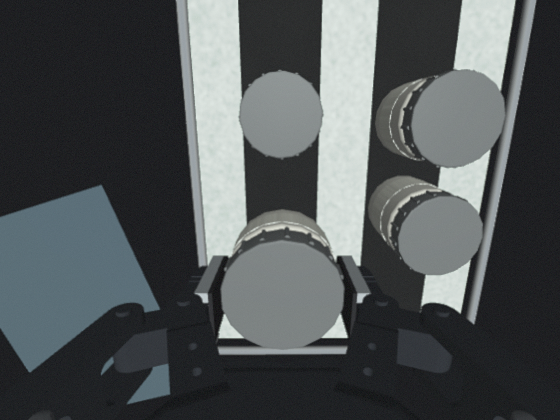

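>>> {"method": "drive_tool", "body": {"increments": [[0.02,0,-0.001,0,0,0,-1],[0.025,0,-0.001,0,0,0,-1],[0.02,0,0,0,0,0,-1],[0.012,0,0,0,0,0,-1],[0.005,0,0,0,0,0,-1],[0,0,0,0,0,0,-1],[0,0,0,0,0,0,-1]]}}

```text
time_s: 64.28
eef_pos: [0.5005, 0.2399, 0.1196]
eef_rot: [0.682, 0.187, 0.681, -0.187]
wrist_force: [0.9, 0.0, -1.0]
opening: 0.612
```

```bash
python3 - <<'E'
from h import *
go([.4992+.001,.2397-.0005,.1114],59.4)
E
```

```text
t 64.28 pos [0.5005 0.2399 0.1196] yaw 59.3 tilt [0.08 0.02] F [ 0.9  0.  -1. ] open 0.612 q1,q6 [ 0.23 -0.8 ]
  rot x -0.1 then shift [x,y,z] [ 0.0082 -0.0008  0.0001]
```

>>> {"method": "drive_tool", "body": {"increments": [[0.003,-0.0005,0,0,0,0,-1],[0.003,0,0,0,0,0,-1],[0.002,0,0,0,0,0,-1],[0,0,0,0,0,0,-1],[0,0,0,0,0,0,-1]]}}

```text
time_s: 64.9
eef_pos: [0.4996, 0.2393, 0.1115]
eef_rot: [0.682, 0.187, 0.682, -0.187]
wrist_force: [-2.9, -1.1, 5.1]
opening: 0.614
```

Contact. Releasing and rising.

>>> {"method": "drive_tool", "body": {"increments": [[0,0,0,0,0,0,0.7],[0,0,0,0,0,0,0.7],[0,0,0,0,0,0,0.7],[-0.02,0,0,0,0,0,0.7],[-0.04,0,0,0,0,0,0.7],[-0.05,0,0,0,0,0,1],[-0.03,0,0,0,0,0,1],[0,0,0,0,0,0,1],[0,0,0,0,0,0,1]]}}

```text
time_s: 66.03
eef_pos: [0.4991, 0.2392, 0.2496]
eef_rot: [0.681, 0.187, 0.682, -0.187]
wrist_force: [0.2, 0.3, -1.2]
opening: 0.998
```

```bash
python3 - <<'E'
from h import *
snap('wrist','w27'); snap('scene','s27'); snap('top','t27'); go([.4516,-.2265,.19],21.6)
E
```

```text
t 66.17 pos [0.4988 0.2391 0.249 ] yaw 59.3 tilt [-0.17 -0.04] F [-0.9  0.2 -0.8] open 1.0 q1,q6 [ 0.23 -0.8 ]
  rot x 37.7 then shift [x,y,z] [ 0.059  -0.2153  0.4155]
```

View pics/w27.png

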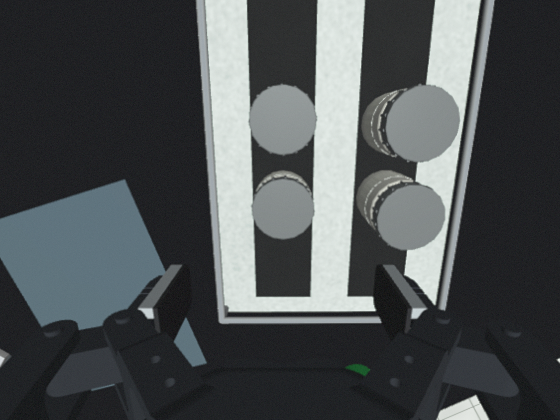

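View pics/s27.png

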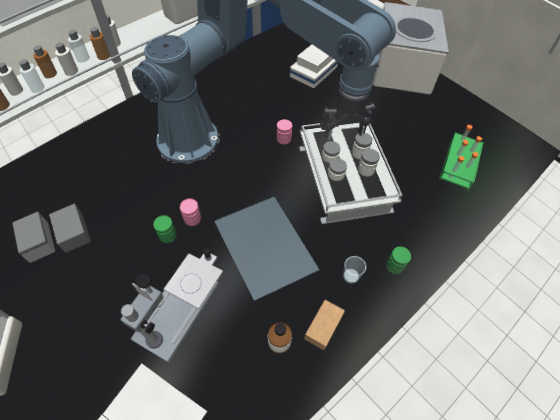

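All four jars are on the shelf. Now to push the empty carriage home.

>>> {"method": "drive_tool", "body": {"increments": [[0,0,0,9.42,0,0,1],[0,0,0,9.42,0,0,1],[0,0,0,9.42,0,0,0.5],[0,0,0,9.42,0,0,0],[0,-0.015,0.03,0,0,0,0],[0,-0.026,0.05,0,0,0,0],[0,-0.026,0.05,0,0,0,0],[0,-0.026,0.05,0,0,0,0],[0,-0.026,0.05,0,0,0,0],[0,-0.026,0.05,0,0,0,0]]}}

```text
time_s: 67.42
eef_pos: [0.4672, -0.0759, 0.2499]
eef_rot: [0.584, 0.397, 0.585, -0.397]
wrist_force: [1.0, -0.7, 0.5]
opening: 0.498
```

>>> {"method": "drive_tool", "body": {"increments": [[0,-0.026,0.05,0,0,0,0],[0,-0.026,0.05,0,0,0,0],[0.02,-0.0183,0.0355,0,0,0,0],[0.035,0,0,0,0,0,0],[0,0,0,0,0,0,0],[0,0,0,0,0,0,0],[0,0,0,0,0,0,0]]}}

```text
time_s: 68.3
eef_pos: [0.4535, -0.2263, 0.1973]
eef_rot: [0.586, 0.397, 0.584, -0.397]
wrist_force: [-0.0, -0.5, -0.0]
opening: 0.496
```

```bash
python3 - <<'E'
from h import *
go([.4513,-.2265,.055],21.6); snap('wrist','w28')
E
```

```text
t 68.3 pos [ 0.4535 -0.2263  0.1973] yaw 21.68 tilt [ 0.11 -0.09] F [-0.  -0.5 -0. ] open 0.496 q1,q6 [-0.7  -1.08]
  rot x 0.08 then shift [x,y,z] [ 0.1423 -0.0021 -0.0006]
```

View pics/w28.png

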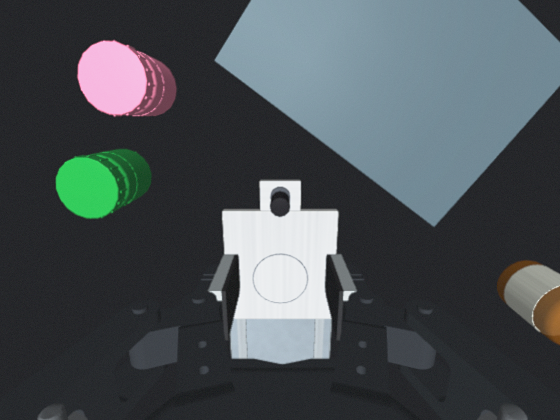

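>>> {"method": "drive_tool", "body": {"increments": [[0.03,-0.001,0,0,0,0,0],[0.04,-0.001,0,0,0,0,0],[0.04,0,0,0,0,0,0],[0.03,0,0,0,0,0,0],[0,0,0,0,0,0,0],[0,0,0,0,0,0,-1],[0,0,0,0,0,0,-1],[0,0,0,0,0,0,-1],[0,0,0,0,0,0,-1]]}}

```text
time_s: 69.47
eef_pos: [0.4521, -0.228, 0.0579]
eef_rot: [0.586, 0.397, 0.584, -0.397]
wrist_force: [-0.1, 1.0, 7.5]
opening: 0.186
```

>>> {"method": "drive_tool", "body": {"increments": [[0,0,0.005,0,0,0,-1],[0,0,0.01,0,0,0,-1],[0,0,0.014,0,0,0,-1],[0,0,0.014,0,0,0,-1],[0,0,0.014,0,0,0,-1],[0,0,0.014,0,0,0,-1],[0,0,0.014,0,0,0,-1],[0,0,0.012,0,0,0,-1],[0,0,0.008,0,0,0,-1],[0,0,0.003,0,0,0,-1]]}}

```text
time_s: 70.72
eef_pos: [0.492, -0.3287, 0.0579]
eef_rot: [0.586, 0.397, 0.583, -0.398]
wrist_force: [-0.0, 2.2, 7.7]
opening: 0.19
```

>>> {"method": "drive_tool", "body": {"increments": [[0,0,0.002,0,0,0,-1],[0,0,0.002,0,0,0,-1],[0,0,0,0,0,0,-1],[0,0,0,0,0,0,-1]]}}

```text
time_s: 71.22
eef_pos: [0.4925, -0.33, 0.0578]
eef_rot: [0.585, 0.398, 0.585, -0.397]
wrist_force: [-3.7, 8.6, 13.9]
opening: 0.19
```

>>> {"method": "drive_tool", "body": {"increments": [[0,0,-0.002,0,0,0,-1],[0,0,0,0,0,0,0],[0,0,0,0,0,0,0],[0,0,0,0,0,0,0],[-0.03,0,0,0,0,0,0],[-0.05,0,0,0,0,0,0],[-0.06,0,-0.02,0,0,0,0],[-0.03,0,-0.05,0,0,0,0],[0,0,-0.05,0,0,0,0],[0,0,0,0,0,0,0]]}}

```text
time_s: 72.47
eef_pos: [0.4461, -0.2152, 0.2252]
eef_rot: [0.585, 0.397, 0.586, -0.397]
wrist_force: [-0.6, -1.1, 0.9]
opening: 0.499
```

```bash
python3 - <<'E'
from h import *
snap('wrist','w29'); snap('scene','s29'); snap('top','t29'); go([.3,-.1,.25])
E
```

```text
t 72.62 pos [ 0.4474 -0.2185  0.2252] yaw 21.62 tilt [ 0.02 -0.03] F [0.1 0.2 0.2] open 0.5 q1,q6 [-0.69 -1.07]
  rot x 0 then shift [x,y,z] [-0.0248 -0.0934 -0.1645]
```

View pics/s29.png

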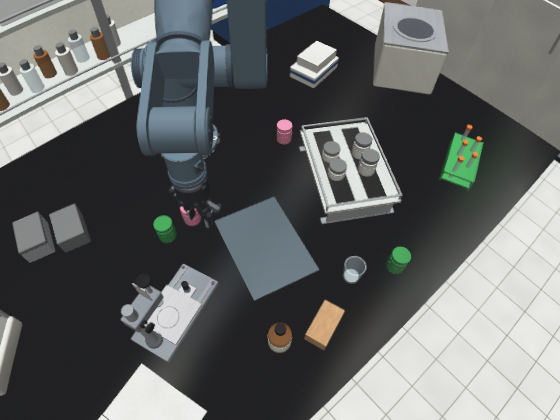

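View pics/t29.png

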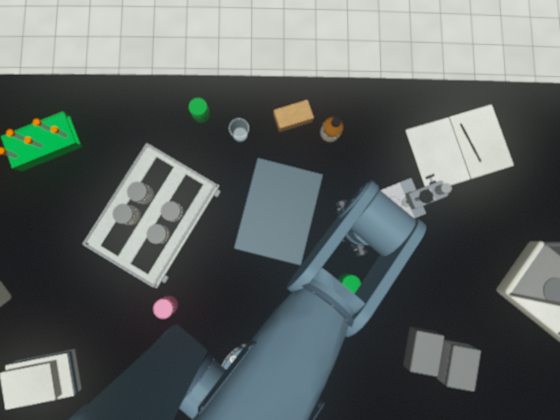

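View pics/w29.png

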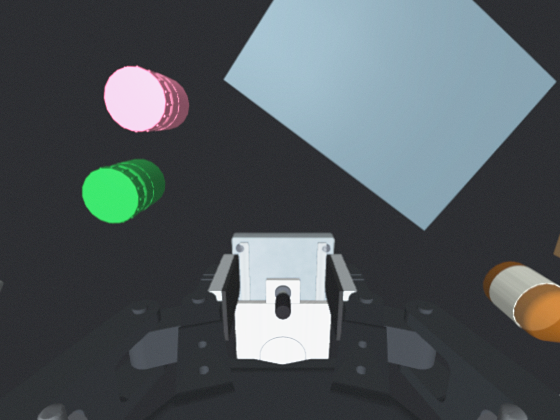

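```bash
python3 - <<'E'
from h import *
u=np.array([np.cos(np.radians(59.4)),np.sin(np.radians(59.4))]); v=np.array([-u[1],u[0]])
w=load('w29'); k=plane(w,[(282,311)],.072)[0]; S=np.array([.5258,-.4128]); g=np.array([.368,-.93]); print('knob',k,'drawn',-(k[:2]-S)@g-.09)
crop('t29',100,160,210,270,6,'t29c'); crop('s29',300,120,400,210,7,'s29c')
E
```

```text
knob [ 0.49113764 -0.32775414  0.072     ] drawn 0.0018483969253995647
```

View pics/t29c.png

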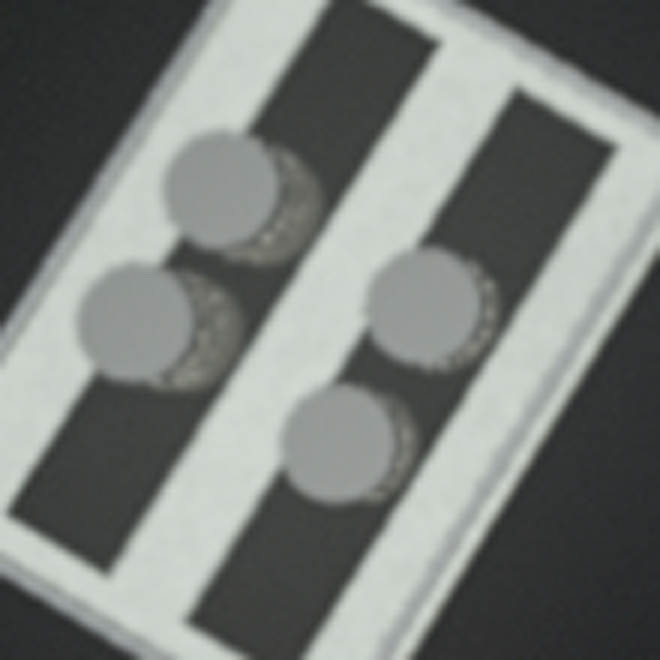

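View pics/s29c.png

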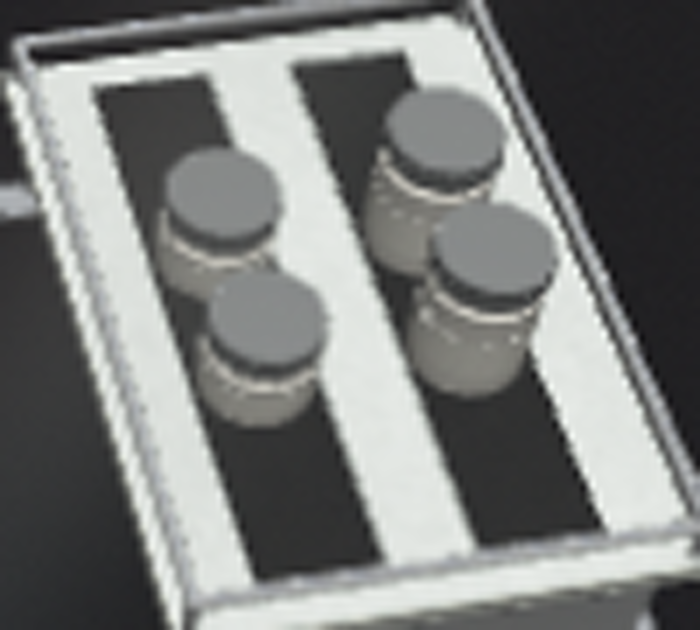

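```bash
python3 - <<'E'
from h import *
u=np.array([np.cos(np.radians(59.4)),np.sin(np.radians(59.4))]); v=np.array([-u[1],u[0]])
t=load('t29');s=load('s29');B=np.array([.5188,.344]);F=np.array([.4678,.2582])
for n,a,b,z,O in [('Ta',(134,322),(444,130),.152,B),('Tb',(221,189),(495,247),.152,B),('Sa',(337,442),(223,193),.126,F),('Sb',(423,305),(268,320),.126,F)]:
    ua=np.array([100,160])+np.array(a)/6-.4; ub=np.array([300,120])+np.array(b)/7-.4
    P,e=tri(t,ua,s,ub); print(n,'tri',np.round([*((P[:2]-O)@np.c_[u,v]),P[2]],4),'top',np.round((plane(t,ua,z)[0,:2]-O)@np.c_[u,v],4),'scene',np.round((plane(s,ub,z)[0,:2]-O)@np.c_[u,v],4))
print(ctrl.get_obs()['wrist_force'],ctrl.get_obs()['time_s'])
E
```

```text
Ta tri [-0.0005  0.0321  0.1506] top [-0.0015  0.032 ] scene [-0.0006  0.0309]
Tb tri [-0.0008 -0.0385  0.151 ] top [-0.0025 -0.0383] scene [ 0.0001 -0.0392]
Sa tri [-1.000e-04  3.380e-02  1.246e-01] top [-0.0014  0.0337] scene [0.0004 0.0326]
Sb tri [ 0.0005 -0.0394  0.1222] top [-0.0016 -0.0394] scene [ 0.0004 -0.0423]
[0.07883572 0.18360185 0.2053084 ] 72.625
```

```bash
python3 -c "
from bench import hand_in
print(hand_in())"
```

```text
the job is handed in; nothing more can be done
None
```

The job is handed in after about 73 s of the 210 s. My last checks put all four jars and the carriage within the limits; the hand-in itself gives no verdict.

- **Gauge check:** I stood one tall jar on the carriage ring, slid it home to the stop and pressed the button down. The foot stalled 41 mm below where I reckoned first contact, in line with the 0.041 expected on a tall jar's lid. I held it there for about 1.5 s, and a picture taken during the hold shows the foot flat on the lid. The foot then rose again.
- **Jars:** There were two tall and two short jars on the mat, and all now stand upright on the shelf. By triangulation from the last pictures, in strip coordinates (across, along) in mm:

| Jar | Strip | Across | Along |
|---|---|---|---|
| Tall | back | -0.5 | +32 |
| Tall | back | -0.8 | -38.5 |
| Short | front | -0.1 | +34 |
| Short | front | +0.5 | -39 |

- **Spacing:** Neighbours are 71–73 mm apart centre to centre, about 18 mm between jars.
- **Carriage and foot:** The empty carriage was pushed against its stop; the picture puts it about 2 mm out, which is within the camera calibration error. The gauge button is back at its rest height.
- **Bystanders:** The bottle, carton, beaker and look-alike jars appear unmoved, though I checked them only by eye. No jar appeared to be knocked aside during the run.

**Disagreements:** The top and scene cameras differed by 2–4 mm throughout. Lid heights triangulated from the wrist and top cameras for the short jars came out too low (23 and 35 mm against 46), because those two views look from nearly the same direction. For them I relied on the top and scene pair, which gave 44 mm.

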